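# Change over the blanks in the drying cabinet

### The arm

A 7-joint arm with a two-finger parallel gripper is mounted at the origin on a cart in front of the work surface, level with it; the furniture and walls round the work are solid. World frame = base frame: x ahead of the robot, y to its left, z up, the work surface at z = 0. Lengths are in m, angles in rad, forces in N, time in s.
With the tool pointing down it reaches from about 0.4 to 0.875 m from the base axis. Payload 19.3 kg.
Tool frame: the origin (TCP) lies midway between the tips of the shut fingers; the grasp point (between the pads) lies 19 mm behind it; z points along the fingers, y is the line along which they close (so a half turn about z gives the same grasp; the last joint's range is limited). The gripper opens to 85 mm and grips with 20 to 120 N. Pads are 22 mm wide; open, the fingers measure 114 mm over their backs; the gripper's body (76 mm by 85 mm) begins 54 mm behind the grasp point. The pads swing forward as they close: fully open they stand 13 mm farther back than shut.
Start: joints at [1.179, 0.521, -0.036, 1.599, 0.021, 1.021, -0.113], TCP at [0.198, -0.593, 0.203] pointing down, gripper open.
Joint ranges: [-2.91, 2.91], [-0.3, 2.13], [-1.5, 1.42], [0.17, 2.43], [-1.26, 4.41], [0.16, 1.93], [-2.52, 2.52]. Speed limits (rad/s): [1.89, 1.89, 2.39, 2.39, 3.01, 3.01, 3.01].

### API

Orientations are given as a rotation vector (axis times angle).
In Python, from workcell import ctrl, viewer gives the robot as it stands.
- The arm moves only by the tool step_arm, never from a script. Its argument "commands" is a list of rows, each an object with "linear": the shift along the tool's x, y, z in mm, a list of three; "angular": the turn, a rotation vector about the tool's x, y, z in degrees, a list of three. In form: [{"linear": [tx, ty, tz], "angular": [ax, ay, az]}, ...]. A call has 1 to 20 rows; each row shifts and turns the commanded pose from where the row before left it, along the tool's axes as they then stand; what a row does not reach is not made up. A row lasts 1/10 s, in which the tool goes at most 50 mm and 8.59 degrees, less where a joint would pass 70% of its speed; a pose out of reach is approached as far as the arm can. A call is refused whole if a number of a shift passes 50 or a number of a turn 8.59, either way. A call with a gripper value outside its range is refused whole. "grip" is the closure, from 0 (fully open) to 1 (shut), set as the call begins (left out, the last holds). The fingers move at their own pace and stop on an object; "force" is the grip in N (left out, the last holds). Time passes only in rows, so rows that do not move let the fingers close. It gives the time, the measured TCP pose, the force, the opening and the grip force at its end, in the units of the state.
- ctrl.sense(): the state, without advancing time (a new reading comes with each control period).
- viewer.capture(name): name is "side" or "top" or "wrist"; returns a dict with "img" (384x512x3 uint8, red, green, blue), "K" (3x3 intrinsics, pixels), "cam_to_world" (4x4, takes a point from camera to world coordinates). Camera axes: x right, y up, looking along -z (the intrinsics and any distortion apply to the point x, -y, -z); pixel columns grow to the right and rows downward; lengths in m; the calibration is good to about 2 mm. A picture is of the moment at which its call begins. There is no depth.
- ctrl.close_job(): hands the job in; it is judged then, once.
The state is a dict: "time": time; "joint_positions": joint angles; "qvel": joint speeds; "joint_efforts": joint torques, N m; "ee_pos": TCP position; "orientation": TCP orientation; "contact_force": force on the tool from outside, world axes, zero at the start; "ft_torque": the same for the moment, N m; "opening": finger opening in m; "finger_force": force on a finger pad.
Only numpy, scipy, OpenCV 4.12 (cv2) and the standard library are available. Lean on these libraries where they do the work, as an engineer would, in place of code of your own. Each camera call takes 0.05 s, during which the arm holds its last target. There are 200 camera calls.

### The job

Switch the drying cabinet's blower off at its toggle, tip its flap fully open, take out the dried clip blanks that are on the rack and lay them flat on the card sheet, and lay every rinsed blank from the right end of the bench across both bars of the rack, each in a place of its own between the pins. Then shut the flap fully and switch the blower back on; it must stay off while the flap is open, and the wash bottle and the glass beaker must stay standing.

Things in the scene. Friction and masses are not known exactly. Their poses are not given: they have to be found in the camera images.
- dry_cabinet: white drying cabinet, 260 mm wide, 190 mm deep, 161 mm high at the back, sloping front, grey switch console (85 mm wide) on its right side. Origin under its centre; x points from its front into it, y to its left; it stands on the left, turned 0.5 to 0.75 rad so that its front faces the robot. Side walls 4 mm thick rise from 54 mm at the front to 157 mm at the back. Fixed.
- rack_mid (a point): middle of the rack in the cabinet, at the level of the tops of its 2 bars (40 mm above the bench); axes as the cabinet's. Bars run along y at x = +-45 mm, 8 mm wide, 32 mm clear under their tops. Pins 10 mm thick, 18 mm high on each bar at y = +-24, +-72 mm leave three places, y = -48, 0, 48 mm; a blank lies along x across both bars.
- flap_hinge (a point): middle of the flap's hinge line along the front, fixed on the cabinet, 57 mm above the bench; axes as the cabinet's. Inside walls: 4 mm behind it, 186 mm behind it, 126 mm to each side. With the flap open the inside is open from above as far as 180 mm behind it. Shut, the flap's bar is 178 mm in +x, 140 mm in +z from here.
- flap (a joint): angle of the clear flap hinged along its bottom edge: 0 = shut (lying back on the sloping front, 29 degrees above level), 1.20 = fully open (tipped toward the robot, 8 degrees past upright, on its stop, its bar 275 mm above the bench). A friction hinge holds it wherever it is left; moving it takes about 3 N at its bar.
- flap_grip (a point): middle of the flap's round steel bar handle, 10 mm thick, 100 mm long along the cabinet's y, at the flap's upper edge; moves with the flap. It stands 35 mm off the flap, 18 mm past its edge, free all round: it can be pinched from straight above, fingers closing across it, at every flap angle, and turns between the fingers. 227 mm from the hinge line.
- fan_toggle (a joint): bat toggle of the blower, on top of the console: 0 = off (bat leaning to the cabinet's -x, toward the robot), 0.66 = on (leaning away). An over-centre spring drives it from the middle (0.33) to the nearer end; pushing it over takes about 5 N near the tip.
- toggle_tip (a point): tip of the toggle's steel bat, 33 mm from its pivot, 8 mm thick; moves with the bat, 21 mm between its ends.
- toggle_base (a point): foot of the toggle on the console's flat top, 85 mm above the bench; axes as the cabinet's; the pivot is 4 mm above it. The console's top reaches from x = -55 to +70 mm and y = -42 to +42 mm; the cabinet's side wall stands at y = +42 mm from x = -5 mm on, at x = +70 mm 15 mm above the console's top.
- card_mid (a point): middle of the upper face of the flat brown card sheet on the bench in front of the robot: 200 mm along its x, 260 mm along its y, 4 mm thick, fixed down. The point is 4 mm above the bench. Yellow parts bins hang over the back of the bench: from x = 0.68 m (world) back, from 0.25 m above the bench upward, the space is taken; keep the gripper and wrist in front of it.
- dry_1_mid (a point): blackened steel clip blank, a straight open channel 150 x 16 x 16 mm (y, x, z), 45 g, tab up at one end. Point: its centre, 8 mm above its underside; y along its length, z up. Grip across the 16 mm at the middle. One of the DRIED blanks, which lie on the rack at the start (one or two are present, each in its own place).
- dry_2_mid (a point): blackened steel clip blank, a straight open channel 150 x 16 x 16 mm (y, x, z), 45 g, tab up at one end. Point: its centre, 8 mm above its underside; y along its length, z up. Grip across the 16 mm at the middle. One of the DRIED blanks, which lie on the rack at the start (one or two are present, each in its own place).
- dry_3_mid (a point): blackened steel clip blank, a straight open channel 150 x 16 x 16 mm (y, x, z), 45 g, tab up at one end. Point: its centre, 8 mm above its underside; y along its length, z up. Grip across the 16 mm at the middle. One of the DRIED blanks, which lie on the rack at the start (one or two are present, each in its own place).
- wet_1_mid (a point): blackened steel clip blank, a straight open channel 150 x 16 x 16 mm (y, x, z), 45 g, tab up at one end. Point: its centre, 8 mm above its underside; y along its length, z up. Grip across the 16 mm at the middle. One of the RINSED blanks, which lie on the bench on the far right (right of the card) at the start (two or three are present).
- wet_2_mid (a point): blackened steel clip blank, a straight open channel 150 x 16 x 16 mm (y, x, z), 45 g, tab up at one end. Point: its centre, 8 mm above its underside; y along its length, z up. Grip across the 16 mm at the middle. One of the RINSED blanks, which lie on the bench on the far right (right of the card) at the start (two or three are present).
- wet_3_mid (a point): blackened steel clip blank, a straight open channel 150 x 16 x 16 mm (y, x, z), 45 g, tab up at one end. Point: its centre, 8 mm above its underside; y along its length, z up. Grip across the 16 mm at the middle. One of the RINSED blanks, which lie on the bench on the far right (right of the card) at the start (two or three are present).
- dry_1: the blank whose centre is dry_1_mid; the same axes, its origin on the underside.
- dry_2: the blank whose centre is dry_2_mid; the same axes, its origin on the underside.
- dry_3: the blank whose centre is dry_3_mid; the same axes, its origin on the underside.
- wet_1: the blank whose centre is wet_1_mid; the same axes, its origin on the underside.
- wet_2: the blank whose centre is wet_2_mid; the same axes, its origin on the underside.
- wet_3: the blank whose centre is wet_3_mid; the same axes, its origin on the underside.
- wash_bottle: white squeeze bottle with a bent spout, 62 mm thick, 225 mm tall, standing behind the card sheet; leave it standing. Origin at its foot.
- beaker: glass beaker, 72 mm across, 95 mm tall, standing behind the rinsed blanks; leave it standing. Origin at its foot.

How it is judged:
By the outcome, as a careful person would: the job done as asked, in the order asked, and still so for the second after the job is handed in, with the robot touching nothing.
Of dry_1, dry_2, dry_3 only 1 to 2 are there at a start; the rules pass over those that are not, and their reading is None.
Of wet_1, wet_2, wet_3 only 2 to 3 are there at a start; the rules pass over those that are not, and their reading is None.
At some moment in a run one of wet_1, wet_2, wet_3 may be knocked a few centimetres aside while the robot is not near it.
Once in a run the grip may slacken for a moment while it holds something.
It also fails if it takes over 210 s, if anything falls off the work surface, if the arm or the gripper's body presses on something with over 40 N, if the wrist force passes 120 N, or if a joint passes its speed limit or range.

## Working session

There is one attempt and no reset: what is moved stays moved. The work goes in short steps, Python scripts to look and compute and a tool call to move; the robot and the scene stay as the last step left them, time stands still between calls to the robot, and variables do not carry over. Pictures are saved under pics/ and viewed, at most 14 in all, crops included, and the job is handed in when it is done.

Besides the shell and the picture viewer there is one more tool, called after "Emit:" as a command line: name --argument value ..., lists and objects as JSON in quotes. step_arm: Moves the arm, as the interface text tells. Its arguments: {"type":"object","properties":{"commands":{"type":"array"},"grip":{"type":"number"},"force":{"type":"number"}},"required":["commands"]}

```bash
ls; mkdir -p pics; cat > h.py <<'E'
import numpy as np, cv2
from scipy.spatial.transform import Rotation as R
from workcell import ctrl, viewer
def shot(n,f):
    c=viewer.capture(n); np.savez(f'pics/{f}.npz',**{k:np.array(c[k]) for k in('img','K','cam_to_world')})
    cv2.imwrite(f'pics/{f}.png',c['img'][:,:,::-1]); return c
def load(f): return dict(np.load(f'pics/{f}.npz'))
def ray(c,u,v):
    d=np.linalg.inv(c['K'])@[u,v,1]; T=c['cam_to_world']
    return T[:3,3],T[:3,:3]@np.array([d[0],-d[1],-d[2]])
def onz(c,u,v,z):
    o,d=ray(c,u,v); return o+d*(z-o[2])/d[2]
def proj(c,p):
    T=c['cam_to_world']; q=T[:3,:3].T@(np.array(p)-T[:3,3]); q=c['K']@[q[0],-q[1],-q[2]]; return q[:2]/q[2]
def tri(c1,p1,c2,p2):
    o1,d1=ray(c1,*p1);o2,d2=ray(c2,*p2)
    s=np.linalg.lstsq(np.c_[d1,-d2],o2-o1,rcond=None)[0]
    a,b=o1+d1*s[0],o2+d2*s[1]; return (a+b)/2,np.linalg.norm(a-b)
E
python3 - <<'E'
from h import *
np.set_printoptions(precision=4,suppress=True)
for n in('side','top'):
    c=shot(n,n+'0'); print(n,c['K'],c['cam_to_world'])
    cv2.imwrite(f'pics/{n}0b.png',cv2.resize(c['img'][:,:,::-1],(800,600),interpolation=cv2.INTER_CUBIC))
print({k:(np.round(v,3) if v is not None else v) for k,v in ctrl.sense().items()})
E
```

```text
pics
side [[346.468    0.     257.3957]
 [  0.     346.468  190.4125]
 [  0.       0.       1.    ]] [[ 0.9834  0.0916 -0.1567  0.4067]
 [-0.1807  0.4148 -0.8918 -0.8717]
 [-0.0167  0.9053  0.4245  0.5493]
 [ 0.      0.      0.      1.    ]]
top [[419.7104   0.     256.8816]
 [  0.     419.7104 188.1945]
 [  0.       0.       1.    ]] [[ 0.0279  0.9849 -0.1707  0.2881]
 [-0.9995  0.0304  0.0123  0.0517]
 [ 0.0173  0.1703  0.9852  1.5393]
 [ 0.      0.      0.      1.    ]]
{'time': np.float64(0.1), 'joint_positions': array([ 1.179,  0.522, -0.036,  1.6  ,  0.021,  1.021, -0.113]), 'qvel': array([ 0.001, -0.001, -0.001, -0.001, -0.001,  0.001,  0.   ]), 'joint_efforts': array([  0.003, -92.849,   1.984, -37.053,   0.018,   0.005,  -0.   ]), 'ee_pos': array([ 0.198, -0.593,  0.203]), 'orientation': array([-3.1  , -0.503,  0.   ]), 'contact_force': array([-0.381,  0.301, -0.808]), 'ft_torque': array([0.016, 0.03 , 0.02 ]), 'finger_force': np.float64(0.0), 'opening': np.float64(0.085)}
```

View pics/top0b.png

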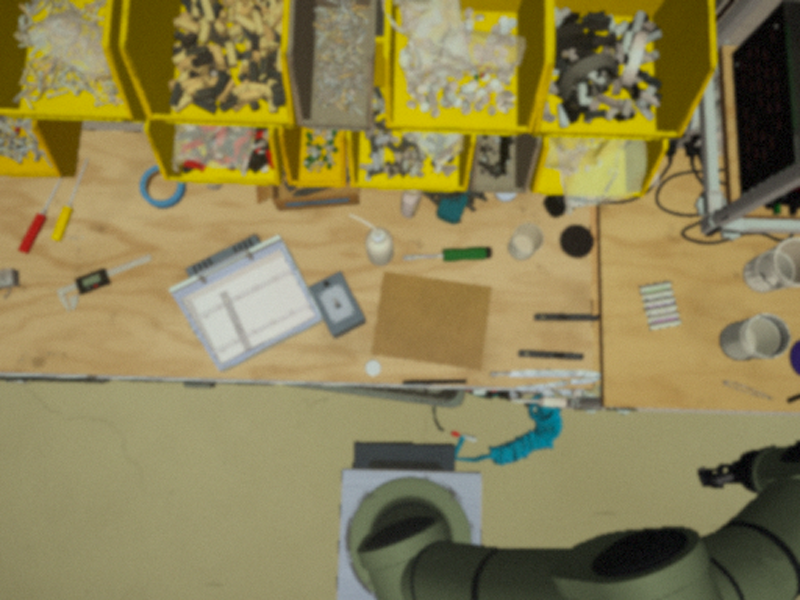

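View pics/side0b.png

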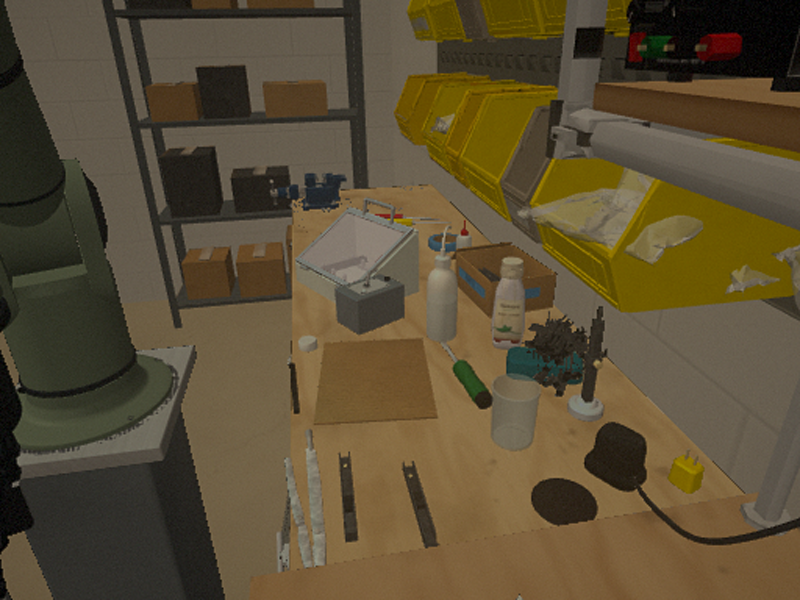

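The top view shows the card at (432,320), wet blanks at (567,317) and (551,355), the wash bottle at (379,247), the cabinet around (245,300) with one dark blank at (235,320), and the console at (337,303). The side view shows the same two rinsed blanks. Next I zoom in on the cabinet.

```bash
python3 - <<'E'
from h import *
t=load('top0');s=load('side0')
a=cv2.resize(t['img'][140:245,95:240,::-1],None,fx=4,fy=4,interpolation=cv2.INTER_CUBIC)
b=cv2.resize(s['img'][120:220,180:280,::-1],None,fx=4,fy=4,interpolation=cv2.INTER_CUBIC)
b=np.clip(b*1.6,0,255).astype(np.uint8)
cv2.imwrite('pics/a.png',a);cv2.imwrite('pics/b.png',b)
# dark wet blanks, card
hsv=cv2.cvtColor(t['img'],cv2.COLOR_RGB2HSV)
m=((hsv[...,2]<75)).astype(np.uint8); m[:195]=0;m[232:]=0;m[:,:325]=0;m[:,384:]=0
for cn in cv2.findContours(m,cv2.RETR_EXTERNAL,cv2.CHAIN_APPROX_NONE)[0]:
    if cv2.contourArea(cn)<30: continue
    (u,v),wh,an=cv2.minAreaRect(cn); bx=cv2.boxPoints(((u,v),wh,an))
    w=np.array([onz(t,*p,.012)[:2] for p in bx]); print('blk',u,v,onz(t,u,v,.012),w.tolist())
m=cv2.inRange(hsv,(8,90,60),(22,255,190)); 
m[:,:230]=0;m[:,325:]=0;m[:165]=0;m[240:]=0
print(hsv[205,275],hsv[205,325])
E
```

```text
[ 20 149 149] [ 20 103 185]
```

View pics/a.png

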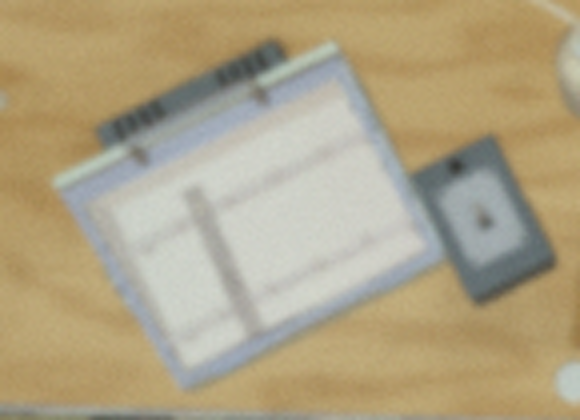

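View pics/b.png

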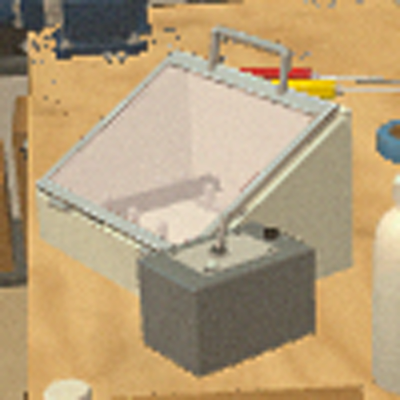

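The crops show the flap's corners at (185,388), (445,258), (335,42) and (55,185), and one dry blank running (195,190)-(253,332). The console top is the quad (412,175), (492,135), (555,262), (480,305), with the toggle leaning back, so the blower is on.

```bash
python3 - <<'E'
from h import *
from scipy.optimize import least_squares
np.set_printoptions(precision=4,suppress=True)
t=load('top0');s=load('side0')
P=lambda u,v:np.array([(u+.5)/4-.5+95,(v+.5)/4-.5+140])
S=lambda u,v:np.array([(u+.5)/4-.5+180,(v+.5)/4-.5+120])
zt=.057
obs=[(t,P(185,388),(-.097,.13,.057)),(t,P(445,258),(-.097,-.13,.057)),(t,P(412,175),('c',.070,.042)),(t,P(492,135),('c',.07,-.042)),(t,P(555,262),('c',-.055,-.042)),(t,P(480,305),('c',-.055,.042))]
sob=[(s,S(138,262),('c',-.055,.042)),(s,S(198,293),('c',-.055,-.042)),(s,S(318,248),('c',.07,-.042))]
def W(q,m):
    if m[0]=='c': m=(q[3]+m[1],q[4]+m[2],.085)
    c,n=np.cos(q[2]),np.sin(q[2]); return np.array([q[0]+c*m[0]-n*m[1],q[1]+n*m[0]+c*m[1],m[2]])
f=lambda q:np.ravel([proj(c,W(q,m))-p for c,p,m in obs+sob])
r=least_squares(f,[.5,.35,.6,-.08,-.172]);q=r.x;print('pose',q);print(r.fun.reshape(-1,2))
for n,m in dict(toggle_base=('c',0,0),rack=(0,0,.04),hinge=(-.095,0,.057),bar=(.083,0,.197),).items(): print(n,W(q,m),proj(t,W(q,m)),proj(s,W(q,m)))
print('bar ends in a.png',[(proj(t,W(q,(.083,y,.197)))-[95,140])*4 for y in(.05,-.05)])
print('bar ends in b.png',[(proj(s,W(q,(.083,y,.197)))-[180,120])*4 for y in(.05,-.05)])
print('rack bars a', [[(proj(t,W(q,(x,y,.04)))-[95,140])*4 for y in(.12,-.12)] for x in(-.045,.045)])
# dry blank
c,n=np.cos(q[2]),np.sin(q[2])
for p in [P(195,190),P(253,332)]:
    w=onz(t,*p,.056);d=w[:2]-q[:2];print('dry end cab',c*d[0]+n*d[1],-n*d[0]+c*d[1])
# toggle tip
print('tip',tri(t,P(478,207),s,S(240,190)))
# wet blanks / card
g=cv2.cvtColor(t['img'],cv2.COLOR_RGB2GRAY)
m=(g<95).astype(np.uint8); m[:195]=0;m[232:]=0;m[:,:328]=0;m[:,386:]=0
for cn in cv2.findContours(m,cv2.RETR_EXTERNAL,cv2.CHAIN_APPROX_NONE)[0]:
    if len(cn)<20: continue
    pt=cn[:,0,:]; rc=cv2.minAreaRect(cn); e=[onz(t,*p,.012) for p in cv2.boxPoints(rc)]
    print('blk',rc,onz(t,*rc[0],.012)[:2],np.array(e)[:,:2].tolist())
hsv=cv2.cvtColor(t['img'],cv2.COLOR_RGB2HSV)
m=cv2.inRange(hsv,(10,125,100),(25,255,170));m[:,:230]=0;m[:,322:]=0;m[:168]=0;m[240:]=0
m=cv2.morphologyEx(m,cv2.MORPH_OPEN,np.ones((5,5)))
cn=max(cv2.findContours(m,cv2.RETR_EXTERNAL,cv2.CHAIN_APPROX_NONE)[0],key=cv2.contourArea)
rc=cv2.minAreaRect(cn);print('card',onz(t,*rc[0],.004),[onz(t,*p,.004)[:2] for p in cv2.boxPoints(rc)])
for n,(u,v),z in [('bottle',(379*.64,243*.64),.15),('beaker',(525*.64,242*.64),.05)]: print(n,onz(t,u,v,z))
E
```

```text
pose [ 0.5058  0.3712  0.5161 -0.0935 -0.1756]
[[-0.747   0.9391]
 [ 0.763  -0.989 ]
 [-0.3207 -0.1283]
 [ 0.987  -1.0251]
 [ 1.5607 -1.7647]
 [-1.1679 -1.3151]
 [-1.4215 -0.7527]
 [-1.5829 -0.353 ]
 [-1.0063  0.1063]]
toggle_base [0.5111 0.1723 0.085 ] [217.0321 195.1409] [233.7213 183.662 ]
rack [0.5058 0.3712 0.04  ] [162.6214 196.8683] [226.7166 173.9786]
hinge [0.4232 0.3243 0.057 ] [173.4105 219.706 ] [205.4224 176.3337]
bar [0.578  0.4122 0.197 ] [141.6619 167.3639] [242.2662 130.2852]
bar ends in a.png [array([130.6499, 137.4748]), array([242.2577,  81.6303])]
bar ends in b.png [array([217.7955,  31.2092]), array([282.0312,  51.6116])]
rack bars a [[array([170.5378, 334.0402]), array([412.5024, 209.7131])], [array([127.5276, 245.3509]), array([368.1039, 123.3894])]]
dry end cab 0.05996378393623168 0.04342598535856824
dry end cab -0.07858688836939934 0.05285262546888836
tip (array([0.5247, 0.1779, 0.1382]), np.float64(0.01810100007752921))
blk ((354.9771728515625, 226.8197784423828), (34.12733840942383, 3.7760934829711914), 4.085616588592529) [ 0.4208 -0.3293] [[0.416526451557517, -0.26649135708137756], [0.43030161026287816, -0.26754677951971945], [0.42507719121952314, -0.3922656088454929], [0.41130432435493586, -0.3910172472003478]]
blk ((363.0, 208.0), (26.0, 42.0), 90.0) [ 0.4909 -0.3598] [[0.5369686977210388, -0.2825891521985112], [0.5417414860327711, -0.4386100556903648], [0.4452348968426666, -0.43629893948755405], [0.4406807908353947, -0.281936331206229]]
card [ 0.4964 -0.0401  0.004 ] [array([0.4154, 0.1002]), array([0.6109, 0.0776]), array([ 0.5789, -0.1833]), array([ 0.3844, -0.1552])]
bottle [0.6402 0.0862 0.15  ]
beaker [ 0.679  -0.2532  0.05  ]
```

```bash
cat >> h.py <<'E'
def st():
    s=ctrl.sense(); M=R.from_rotvec(s['orientation']).as_matrix()
    return s,M,np.arctan2(M[1,0],M[0,0])
def to(*way,psi=None):
    "way: world points (m). prints turn, then tool-frame mm shifts between points in a level tool-down frame at psi"
    s,M,p0=st(); psi=p0 if psi is None else psi
    a=(np.degrees(psi-p0)+180)%360-180
    up=-M[:,2][2]
    print('t %.1f psi %.3f turn z %.1f tilt %.2f j7 %.2f j1 %.2f'%(s['time'],p0,-a,np.degrees(np.arccos(min(1,up))),s['joint_positions'][6],s['joint_positions'][0]),'pos',np.round(s['ee_pos'],4),'F',np.round(s['contact_force'],1),'op %.4f ff %.1f'%(s['opening'],s['finger_force']))
    q=np.array(s['ee_pos']);c,n=np.cos(psi),np.sin(psi)
    for w in way:
        d=(np.array(w)-q)*1000; print('->',np.round(w,4),'shift',np.round([c*d[0]+n*d[1],n*d[0]-c*d[1],-d[2]],1)); q=np.array(w)
CAB=[.5058,.3712,.516]
def cab(x,y,z):
    c,n=np.cos(CAB[2]),np.sin(CAB[2]); return np.array([CAB[0]+c*x-n*y,CAB[1]+n*x+c*y,z])
E
python3 -c "
from h import *
to((.45,-.40,.33),(.48,.10,.33),psi=.52)"
```

```text
t 0.1 psi 0.322 turn z -11.4 tilt 0.06 j7 -0.11 j1 1.18 pos [ 0.1975 -0.5926  0.2028] F [-0.4  0.3 -0.8] op 0.0851 ff 0.0
-> [ 0.45 -0.4   0.33] shift [ 314.8  -41.7 -127.2]
-> [0.48 0.1  0.33] shift [ 274.5 -419.    -0. ]
```

Emit:
step_arm --commands '[{"linear": [0, 0, -30], "angular": [0, 0, -5.7]}, {"linear": [0, 0, -30], "angular": [0, 0, -5.7]}, {"linear": [40, -5, -10], "angular": [0, 0, 0]}, {"linear": [40, -5, -10], "angular": [0, 0, 0]}, {"linear": [40, -5, -10], "angular": [0, 0, 0]}, {"linear": [40, -5, -10], "angular": [0, 0, 0]}, {"linear": [40, -5, -10], "angular": [0, 0, 0]}, {"linear": [40, -5, -10], "angular": [0, 0, 0]}, {"linear": [40, -5, -7], "angular": [0, 0, 0]}, {"linear": [35, -5, 0], "angular": [0, 0, 0]}, {"linear": [0, 0, 0], "angular": [0, 0, 0]}]' --grip 1 --force 60

```text
time: 1.2
ee_pos: [0.4549, -0.3974, 0.33]
orientation: [-3.031, -0.818, -0.003]
contact_force: [-1.0, 0.2, 0.2]
opening: 0.0004
finger_force: 0.0
```

Emit:
step_arm --commands '[{"linear": [23, -35, 0], "angular": [0, 0, 0]}, {"linear": [23, -35, 0], "angular": [0, 0, 0]}, {"linear": [23, -35, 0], "angular": [0, 0, 0]}, {"linear": [23, -35, 0], "angular": [0, 0, 0]}, {"linear": [23, -35, 0], "angular": [0, 0, 0]}, {"linear": [23, -35, 0], "angular": [0, 0, 0]}, {"linear": [23, -35, 0], "angular": [0, 0, 0]}, {"linear": [23, -35, 0], "angular": [0, 0, 0]}, {"linear": [23, -35, 0], "angular": [0, 0, 0]}, {"linear": [23, -35, 0], "angular": [0, 0, 0]}, {"linear": [23, -35, 0], "angular": [0, 0, 0]}, {"linear": [22, -34, 0], "angular": [0, 0, 0]}, {"linear": [0, 0, 0], "angular": [0, 0, 0]}, {"linear": [0, 0, 0], "angular": [0, 0, 0]}]'

```text
time: 2.6
ee_pos: [0.4809, 0.099, 0.33]
orientation: [3.035, 0.811, -0.001]
contact_force: [-0.3, -1.1, -0.1]
opening: 0.0
finger_force: 0.0
```

```bash
python3 -c "
from h import *
to((.48,.1,.33),psi=.52)
c=shot('wrist','w1');s,M,p=st()
T=c['cam_to_world'];print(c['K'],'cam in tool',M.T@(T[:3,3]-s['ee_pos']),'look',M.T@-T[:3,2],T[:3,3])
cv2.imwrite('pics/w1b.png',cv2.resize(c['img'][:,:,::-1],(800,600)))
"
```

```text
t 2.6 psi 0.522 turn z 0.1 tilt 0.04 j7 -1.48 j1 0.09 pos [0.4809 0.099  0.33  ] F [-0.3 -1.1 -0.1] op 0.0000 ff 0.0
-> [0.48 0.1  0.33] shift [-0.3 -1.3 -0. ]
[[327.38079759   0.         254.00577474]
 [  0.         327.38079759 193.88691349]
 [  0.           0.           1.        ]] cam in tool [ 0.06612136 -0.00181205 -0.16967846] look [-2.61840901e-01  5.62933745e-04  9.65110888e-01] [0.53757206 0.13259277 0.49965143]
```

View pics/w1b.png

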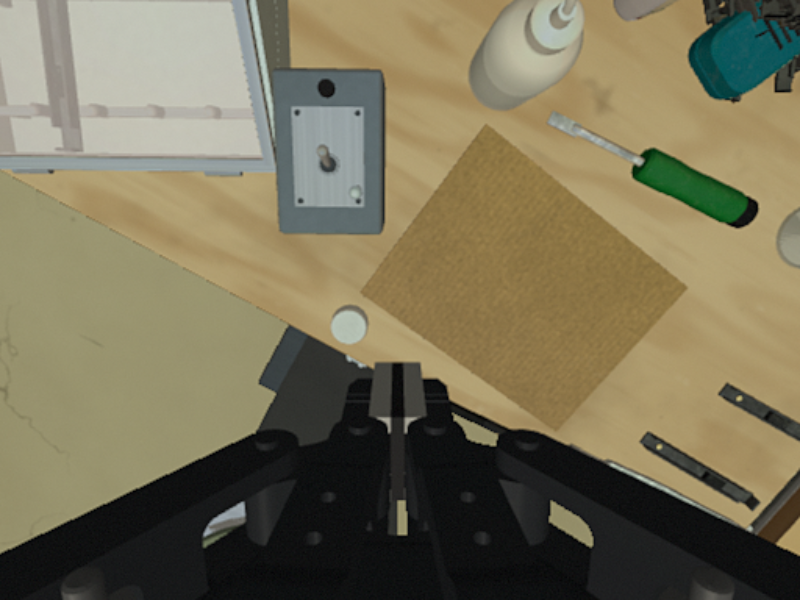

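The wrist view shows the console top with corners (275,70), (383,70), (384,233), (281,233). The toggle's foot is near (329,163) and its tip near (322,150).

```bash
python3 - <<'E'
from h import *
np.set_printoptions(precision=4,suppress=True)
c=load('w1'); f=lambda u,v:((u+.5)*.64-.5,(v+.5)*.64-.5)
A=[onz(c,*f(*p),.085)[:2] for p in [(275,70),(383,70),(384,233),(281,233)]]
A=np.array(A);print(A, [np.linalg.norm(A[i]-A[(i+1)%4]) for i in range(4)])
print('yaw right edge',np.arctan2(*(A[1]-A[2])[::-1]),'back',np.arctan2(*(A[0]-A[1])[::-1])-np.pi/2,'front',np.arctan2(*(A[3]-A[2])[::-1])-np.pi/2,'mid',A.mean(0))
B=[onz(c,*f(*p),.057)[:2] for p in [(0,167),(272,172)]];print('front edge',B,np.arctan2(*(B[0]-B[1])[::-1])-np.pi/2)
print('base',onz(c,*f(329,164),.085),'tip',onz(c,*f(322,150),.121))
print('card',[onz(c,*f(*p),.004)[:2] for p in [(487,124),(687,288),(557,430),(361,292)]])
print('wet ends',[onz(c,*f(*p),.014)[:2] for p in [(645,440),(753,503),(724,390)]])
print('bottle',onz(c,*f(497,90),.0))
E
```

```text
[[0.551  0.2454]
 [0.5912 0.1754]
 [0.4856 0.1149]
 [0.4441 0.1872]] [np.float64(0.08070847450752468), np.float64(0.12170137927684459), np.float64(0.08340445454488372), np.float64(0.12172465123284848)]
yaw right edge 0.5209031297073747 back 0.5215748384377132 front 0.521474145316279 mid [0.518  0.1807]
front edge [array([0.3702, 0.4192]), array([0.4798, 0.2202])] 0.5036861566224995
base [0.5111 0.1787 0.085 ] tip [0.5194 0.1835 0.121 ]
card [array([0.6094, 0.0787]), array([ 0.5782, -0.1773]), array([ 0.3838, -0.1545]), array([0.4128, 0.1024])]
wet ends [array([ 0.4237, -0.2364]), array([ 0.4206, -0.3867]), array([ 0.5106, -0.272 ])]
bottle [0.6392 0.0861 0.    ]
```

```bash
sed -i 's/^CAB=.*/CAB=[.5014,.3714,.521]; TB=np.array([.511,.178])/' h.py; python3 -c "
from h import *
u=np.array([.867,.498]);g=lambda d,z:(*(TB+u*d),z)
to(g(.036,.33),g(.036,.108),g(.004,.108),psi=.521)"
```

```text
t 2.6 psi 0.520 turn z -0.0 tilt 0.04 j7 -1.48 j1 0.09 pos [0.481  0.0981 0.33  ] F [ 0.8 -0.5  0.9] op 0.0001 ff 0.0
-> [0.5422 0.1959 0.33  ] shift [101.8 -54.4   0. ]
-> [0.5422 0.1959 0.108 ] shift [  0.   0. 222.]
-> [0.5145 0.18   0.108 ] shift [-32.   0.  -0.]
```

Emit:
step_arm --commands '[{"linear": [34, -18, 0], "angular": [0, 0, 0]}, {"linear": [34, -18, 0], "angular": [0, 0, 0]}, {"linear": [34, -18, 0], "angular": [0, 0, 0]}, {"linear": [0, 0, 40], "angular": [0, 0, 0]}, {"linear": [0, 0, 40], "angular": [0, 0, 0]}, {"linear": [0, 0, 40], "angular": [0, 0, 0]}, {"linear": [0, 0, 40], "angular": [0, 0, 0]}, {"linear": [0, 0, 30], "angular": [0, 0, 0]}, {"linear": [0, 0, 20], "angular": [0, 0, 0]}, {"linear": [0, 0, 12], "angular": [0, 0, 0]}, {"linear": [0, 0, 0], "angular": [0, 0, 0]}, {"linear": [-8, 0, 0], "angular": [0, 0, 0]}, {"linear": [-6, 0, 0], "angular": [0, 0, 0]}, {"linear": [-6, 0, 0], "angular": [0, 0, 0]}, {"linear": [-6, 0, 0], "angular": [0, 0, 0]}, {"linear": [-6, 0, 0], "angular": [0, 0, 0]}, {"linear": [0, 0, 0], "angular": [0, 0, 0]}]'

```text
time: 4.35
ee_pos: [0.5144, 0.1799, 0.1085]
orientation: [3.035, 0.809, -0.0]
contact_force: [0.9, 0.3, 0.5]
opening: 0.0001
finger_force: 0.0
```

```bash
python3 -c "
from h import *
to()"
```

```text
t 4.3 psi 0.521 turn z -0.0 tilt 0.02 j7 -1.80 j1 -0.11 pos [0.5144 0.1799 0.1085] F [0.9 0.3 0.5] op 0.0001 ff 0.0
```

Emit:
step_arm --commands '[{"linear": [8, 0, 0], "angular": [0, 0, 0]}, {"linear": [0, 0, -40], "angular": [0, 0, 0]}, {"linear": [0, 0, -40], "angular": [0, 0, 0]}, {"linear": [0, 0, -40], "angular": [0, 0, 0]}, {"linear": [0, 0, -40], "angular": [0, 0, 0]}, {"linear": [0, 0, -40], "angular": [0, 0, 0]}, {"linear": [0, 0, -40], "angular": [0, 0, 0]}, {"linear": [0, 0, -20], "angular": [0, 0, 0]}, {"linear": [0, 0, 0], "angular": [0, 0, 0]}, {"linear": [0, 0, 0], "angular": [0, 0, 0]}]' --grip 0

```text
time: 5.35
ee_pos: [0.5222, 0.1847, 0.3681]
orientation: [-3.035, -0.809, -0.0]
contact_force: [0.1, 0.4, -0.6]
opening: 0.0852
finger_force: 0.0
```

```bash
python3 -c "
from h import *
to(cab(.083,0,.33))
c=shot('wrist','w2')
cv2.imwrite('pics/w2b.png',cv2.resize(c['img'][:,:,::-1],(800,600)))"
```

```text
t 5.3 psi 0.521 turn z -0.0 tilt 0.02 j7 -1.64 j1 -0.05 pos [0.5222 0.1847 0.3681] F [ 0.1  0.4 -0.6] op 0.0852 ff 0.0
-> [0.5734 0.4127 0.33  ] shift [ 157.9 -172.3   38.1]
```

View pics/w2b.png

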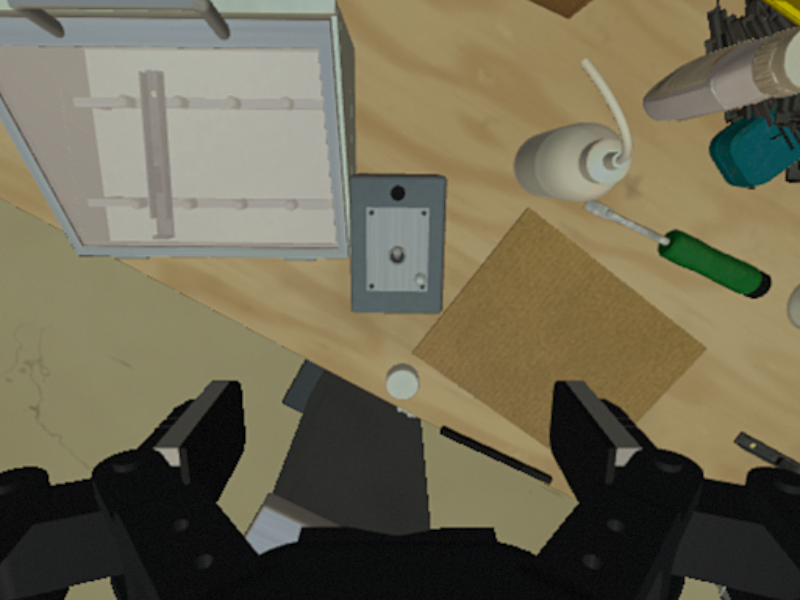

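Another good view. The pins are at front (124,203), (182,203), (237,203), (291,203) and back (124,101), (179,102), (232,102), (288,103). The single dry blank lies (152,72)-(163,236) in the left place. The bat's tip is near (396,258).

```bash
python3 - <<'E'
from h import *
np.set_printoptions(precision=4,suppress=True)
c=load('w2'); f=lambda u,v:((u+.5)*.64-.5,(v+.5)*.64-.5)
g=lambda p:((p+.5)/.64-.5)
for nm,d in(('off',-.0107),('on',.0107)): print(nm,g(proj(c,[*(TB+np.array([.867,.498])*d),.120])))
print('foot',g(proj(c,[*TB,.085])))
fr=np.array([onz(c,*f(u,203),.055)[:2] for u in(124,182,237,291)]);bk=np.array([onz(c,*f(u,v),.055)[:2] for u,v in((124,101),(179,102),(232,102),(288,103))])
print(fr.mean(0),bk.mean(0),np.linalg.norm(fr.mean(0)-bk.mean(0)),'span',np.linalg.norm(fr[0]-fr[3]),'yaw',np.arctan2(*(fr[0]-fr[3])[::-1])-np.pi/2,np.arctan2(*(bk[0]-bk[3])[::-1])-np.pi/2,'mid',(fr.mean(0)+bk.mean(0))/2)
cc,n=np.cos(.521),np.sin(.521)
m=(fr.mean(0)+bk.mean(0))/2
for p in [(152,72),(163,236)]:
    d=onz(c,*f(*p),.055)[:2]-m;print('dry end rel rack',cc*d[0]+n*d[1],-n*d[0]+cc*d[1])
for nm,p,z in[('frontleft',(82,254),.057),('frontright',(347,257),.057)]: 
    d=onz(c,*f(*p),z)[:2]-m;print(nm,cc*d[0]+n*d[1],-n*d[0]+cc*d[1])
d=TB-m;print('TB rel',cc*d[0]+n*d[1],-n*d[0]+cc*d[1])
# bar post feet, bar right end
for y in(.05,-.05): print('bar end px',g(proj(c,[*(m+[cc*.083-n*y,n*.083+cc*y]),.197])))
E
```

```text
off [398.3021 275.6646]
on [398.2878 250.2119]
foot [398.1972 255.7553]
[0.4619 0.3528] [0.5411 0.3912] 0.08801352596623922 span 0.15504651279841847 yaw 0.5202213745739694 0.508857100880201 mid [0.5015 0.372 ]
dry end rel rack 0.06839887819036058 0.04135892625042934
dry end rel rack -0.07451901228904662 0.049000947459503515
frontleft -0.09127581156560993 0.12699823991435094
frontright -0.0943604142818519 -0.12439269781669009
TB rel -0.0883352027804421 -0.17299847027594153
bar end px [24.2213  3.8221]
bar end px [192.1018   3.6997]
```

```bash
python3 - <<'E'
from h import *
a=load('w2')['img'][110:205,215:295,::-1]; b=load('w1')['img'][40:155,170:250,::-1]
z=lambda i:cv2.resize(i,(400,500),interpolation=cv2.INTER_CUBIC)
cv2.imwrite('pics/tg.png',np.hstack([z(a),z(b)]))
E
```

```text
(no output)
```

View pics/tg.png

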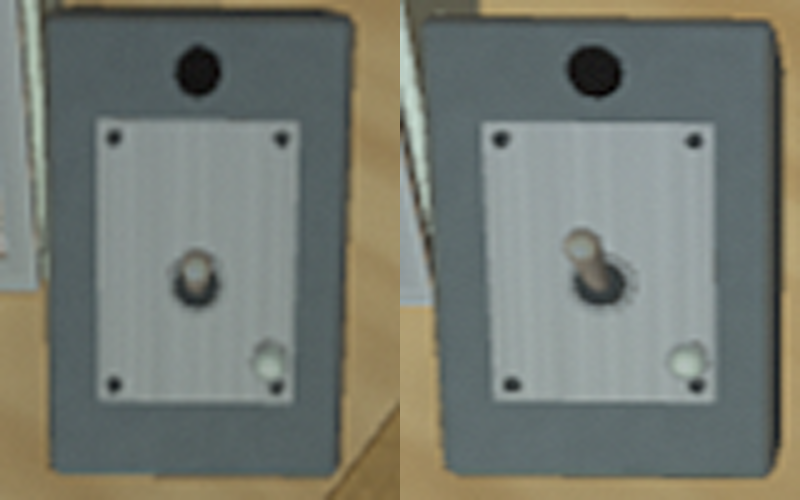

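The bat still leans back, with its foot at (196,288) and tip at (197,262) in the left crop, so it is still on. I'll push again, further and in stages.

Emit:
step_arm --commands '[{"linear": [24, 0, 0], "angular": [0, 0, 0]}, {"linear": [0, 0, 40], "angular": [0, 0, 0]}, {"linear": [0, 0, 40], "angular": [0, 0, 0]}, {"linear": [0, 0, 40], "angular": [0, 0, 0]}, {"linear": [0, 0, 40], "angular": [0, 0, 0]}, {"linear": [0, 0, 40], "angular": [0, 0, 0]}, {"linear": [0, 0, 40], "angular": [0, 0, 0]}, {"linear": [0, 0, 26], "angular": [0, 0, 0]}, {"linear": [0, 0, 0], "angular": [0, 0, 0]}, {"linear": [-10, 0, 0], "angular": [0, 0, 0]}, {"linear": [-7, 0, 0], "angular": [0, 0, 0]}, {"linear": [-7, 0, 0], "angular": [0, 0, 0]}, {"linear": [0, 0, 0], "angular": [0, 0, 0]}]' --grip 1

```text
time: 6.7
ee_pos: [0.5216, 0.1838, 0.1034]
orientation: [3.035, 0.808, 0.002]
contact_force: [-0.4, -0.5, 0.4]
opening: -0.0003
finger_force: 0.0
```

Emit:
step_arm --commands '[{"linear": [-4, 0, 0], "angular": [0, 0, 0]}, {"linear": [-4, 0, 0], "angular": [0, 0, 0]}, {"linear": [0, 0, 0], "angular": [0, 0, 0]}]'

```text
time: 7.0
ee_pos: [0.5146, 0.1802, 0.1024]
orientation: [3.036, 0.809, -0.0]
contact_force: [-0.2, 0.6, -0.1]
opening: 0.0
finger_force: 0.0
```

Emit:
step_arm --commands '[{"linear": [-4, 0, 0], "angular": [0, 0, 0]}, {"linear": [0, 0, 0], "angular": [0, 0, 0]}]'

```text
time: 7.2
ee_pos: [0.5111, 0.1782, 0.1022]
orientation: [3.036, 0.809, -0.0]
contact_force: [-0.5, -0.8, 0.5]
opening: -0.0004
finger_force: 0.0
```

```bash
python3 - <<'E'
from h import *
to((*TB,.102))
c=shot('wrist','w3'); g=lambda p:((p+.5)/.64-.5)
print(g(proj(c,[*TB,.085])),g(proj(c,[*TB,.12])))
cv2.imwrite('pics/w3b.png',cv2.resize(c['img'][60:260,130:400,::-1],(800,592)))
E
```

```text
t 7.2 psi 0.521 turn z -0.0 tilt 0.02 j7 -1.81 j1 -0.11 pos [0.5111 0.1782 0.1022] F [-0.5 -0.8  0.5] op -0.0004 ff 0.0
-> [0.511 0.178 0.102] shift [-0.2  0.1  0.2]
[399.5963831  341.29041662] [400.1579445  377.75699038]
```

View pics/w3b.png

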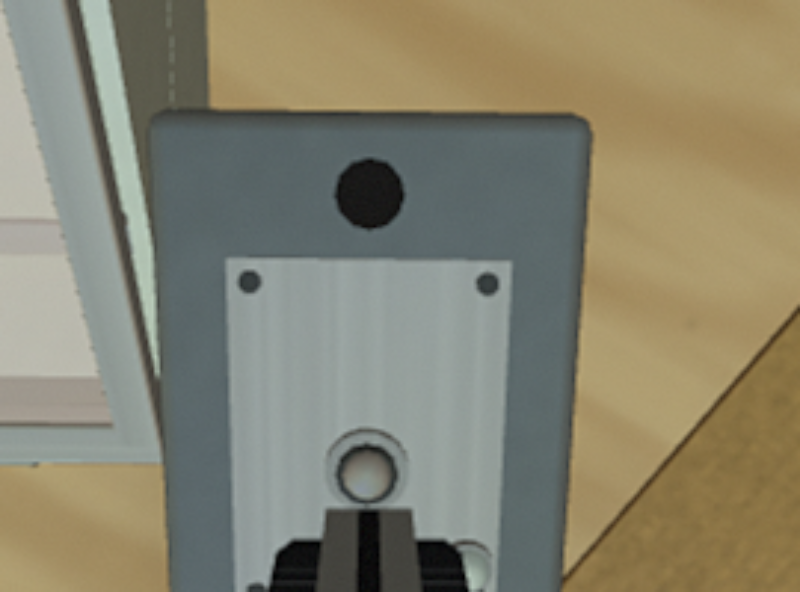

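Emit:
step_arm --commands '[{"linear": [-4, 0, 0], "angular": [0, 0, 0]}, {"linear": [0, 0, 0], "angular": [0, 0, 0]}]'

```text
time: 7.45
ee_pos: [0.5076, 0.1762, 0.1023]
orientation: [3.036, 0.809, -0.001]
contact_force: [0.2, -0.6, -0.0]
opening: 0.0002
finger_force: 0.0
```

Emit:
step_arm --commands '[{"linear": [-4, 0, 0], "angular": [0, 0, 0]}, {"linear": [0, 0, 0], "angular": [0, 0, 0]}]'

```text
time: 7.65
ee_pos: [0.5041, 0.1742, 0.1023]
orientation: [3.036, 0.809, -0.0]
contact_force: [-0.7, -0.4, 0.1]
opening: 0.0001
finger_force: 0.0
```

Emit:
step_arm --commands '[{"linear": [0, 0, -40], "angular": [0, 0, 0]}, {"linear": [0, 0, -40], "angular": [0, 0, 0]}, {"linear": [0, 0, -40], "angular": [0, 0, 0]}, {"linear": [0, 0, -40], "angular": [0, 0, 0]}, {"linear": [0, 0, 0], "angular": [0, 0, 0]}]'

```text
time: 8.15
ee_pos: [0.5063, 0.1755, 0.2672]
orientation: [-3.035, -0.808, -0.011]
contact_force: [0.8, 0.5, -0.6]
opening: -0.0
finger_force: 0.0
```

```bash
python3 - <<'E'
from h import *
to((*TB,.102))
c=shot('wrist','w4'); g=lambda p:((p+.5)-np.array([200,100]))*4
for n,d,z in(('foot',0,.085),('off',-.0107,.12),('on',.0107,.12)): print(n,g(proj(c,[*(TB+np.array([.867,.498])*d),z])))
s=shot('side','s4')
cv2.imwrite('pics/w4b.png',np.hstack([cv2.resize(c['img'][100:240,200:300,::-1],(400,560)),cv2.resize(s['img'][120:220,180:251,::-1],(398,560))]))
E
```

```text
t 8.2 psi 0.521 turn z -0.0 tilt 0.41 j7 -1.68 j1 -0.03 pos [0.5063 0.1755 0.2672] F [ 0.8  0.5 -0.6] op -0.0000 ff 0.0
-> [0.511 0.178 0.102] shift [5.300e+00 1.000e-01 1.652e+02]
foot [220.20329947 257.56494254]
off [220.75060128 323.77825484]
on [220.66725532 238.00433762]
```

View pics/w4b.png

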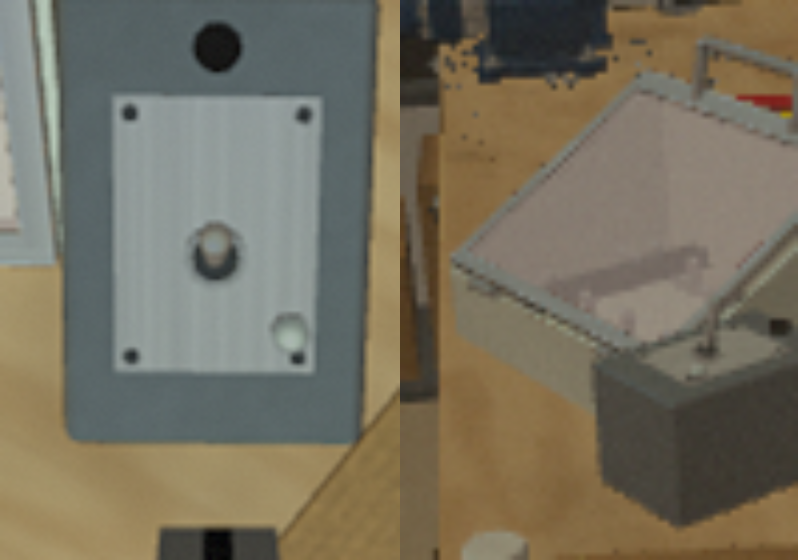

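The bat is at (215,242), which matches the "on" prediction, so the bare push did nothing. I'll turn the tool 90° and close the fingers across the bat, the same orientation the flap bar needs, to pull it over.

Emit:
step_arm --commands '[{"linear": [0, 0, -5], "angular": [0, 0, 8.2]}, {"linear": [0, 0, 0], "angular": [0, 0, 8.2]}, {"linear": [0, 0, 0], "angular": [0, 0, 8.2]}, {"linear": [0, 0, 0], "angular": [0, 0, 8.2]}, {"linear": [0, 0, 0], "angular": [0, 0, 8.2]}, {"linear": [0, 0, 0], "angular": [0, 0, 8.2]}, {"linear": [0, 0, 0], "angular": [0, 0, 8.2]}, {"linear": [0, 0, 0], "angular": [0, 0, 8.2]}, {"linear": [0, 0, 0], "angular": [0, 0, 8.2]}, {"linear": [0, 0, 0], "angular": [0, 0, 8.2]}, {"linear": [0, 0, 0], "angular": [0, 0, 8]}, {"linear": [0, 0, 0], "angular": [0, 0, 0]}]' --grip 0

```text
time: 9.45
ee_pos: [0.5003, 0.1717, 0.2552]
orientation: [2.941, -1.039, -0.037]
contact_force: [0.1, -0.2, 0.2]
opening: 0.0852
finger_force: 0.0
```

```bash
python3 - <<'E'
from h import *
u=np.array([.867,.498])
p=TB-u*.009
to((*p,.20),(*p,.104),psi=.521-np.pi/2)
E
```

```text
t 9.4 psi -0.680 turn z 21.2 tilt 1.86 j7 -2.51 j1 -0.80 pos [0.5003 0.1717 0.2552] F [ 0.1 -0.2  0.2] op 0.0852 ff 0.0
-> [0.5032 0.1735 0.2   ] shift [-0.2 -3.4 55.2]
-> [0.5032 0.1735 0.104 ] shift [ 0. -0. 96.]
```

Emit:
step_arm --commands '[{"linear": [0, 0, 0], "angular": [0, 0, -8.4]}, {"linear": [0, 0, 0], "angular": [0, 0, -8.4]}, {"linear": [0, 0, 0], "angular": [0, 0, -8.4]}, {"linear": [0, 0, 0], "angular": [0, 0, -8.4]}, {"linear": [0, 0, 0], "angular": [0, 0, -8.4]}, {"linear": [0, 0, 0], "angular": [0, 0, -8.4]}, {"linear": [0, 0, 0], "angular": [0, 0, -8.4]}, {"linear": [0, 0, 0], "angular": [0, 0, -8.4]}, {"linear": [0, 0, 0], "angular": [0, 0, -8.4]}, {"linear": [0, 0, 0], "angular": [0, 0, -8.4]}, {"linear": [0, 0, 0], "angular": [0, 0, -8.4]}, {"linear": [0, 0, 0], "angular": [0, 0, -8.4]}, {"linear": [0, 0, 0], "angular": [0, 0, -8.4]}, {"linear": [0, 0, 0], "angular": [0, 0, -8.4]}, {"linear": [0, 0, 0], "angular": [0, 0, -8.4]}, {"linear": [0, 0, 0], "angular": [0, 0, -8.4]}, {"linear": [0, 0, 0], "angular": [0, 0, -8.4]}, {"linear": [0, 0, 0], "angular": [0, 0, -8.4]}, {"linear": [0, 0, 0], "angular": [0, 0, -7]}, {"linear": [0, 0, 0], "angular": [0, 0, 0]}]'

```text
time: 11.45
ee_pos: [0.5008, 0.1715, 0.2561]
orientation: [-1.572, -2.697, 0.035]
contact_force: [0.1, -0.6, -0.5]
opening: 0.0852
finger_force: 0.0
```

```bash
cat >> h.py <<'E'
_to=to
def to(*way,psi=None):
    s,M,p0=st(); p=p0 if psi is None else psi; c,n=np.cos(p),np.sin(p)
    T=np.array([[c,n,0],[n,-c,0],[0,0,-1.]])
    _to(*way,psi=psi); print('exact turn',np.round(np.degrees(R.from_matrix(M.T@T).as_rotvec()),1),'q',np.round(s['joint_positions'],2))
E
python3 - <<'E'
from h import *
u=np.array([.867,.498])
p=TB-u*.009
to((*p,.20),(*p,.104),psi=.521+np.pi/2)
E
```

```text
t 11.4 psi 2.086 turn z -0.3 tilt 1.73 j7 0.04 j1 -0.36 pos [0.5008 0.1715 0.2561] F [ 0.1 -0.6 -0.5] op 0.0852 ff 0.0
-> [0.5032 0.1735 0.2   ] shift [ 0.6  3.1 56.1]
-> [0.5032 0.1735 0.104 ] shift [ 0.  0. 96.]
exact turn [-1.7 -0.3 -0.3] q [-0.36  0.33 -0.1   1.76  0.03  1.08  0.04]
```

Emit:
step_arm --commands '[{"linear": [0, 3, 28], "angular": [-1.7, -0.3, -0.3]}, {"linear": [0, 0, 28], "angular": [0, 0, 0]}, {"linear": [0, 0, 32], "angular": [0, 0, 0]}, {"linear": [0, 0, 32], "angular": [0, 0, 0]}, {"linear": [0, 0, 20], "angular": [0, 0, 0]}, {"linear": [0, 0, 12], "angular": [0, 0, 0]}, {"linear": [0, 0, 0], "angular": [0, 0, 0]}]'

```text
time: 12.15
ee_pos: [0.502, 0.1727, 0.1032]
orientation: [-1.581, -2.712, 0.002]
contact_force: [-0.0, -0.1, 0.1]
opening: 0.0849
finger_force: 0.0
```

Emit:
step_arm --commands '[{"linear": [0, 0, 0], "angular": [0, 0, 0]}, {"linear": [0, 0, 0], "angular": [0, 0, 0]}, {"linear": [0, 0, 0], "angular": [0, 0, 0]}, {"linear": [0, 0, 0], "angular": [0, 0, 0]}, {"linear": [0, 0, 0], "angular": [0, 0, 0]}, {"linear": [0, 0, 0], "angular": [0, 0, 0]}]' --grip 1 --force 30

```text
time: 12.75
ee_pos: [0.5028, 0.1728, 0.1044]
orientation: [-1.58, -2.715, -0.0]
contact_force: [-1.4, -0.2, -0.7]
opening: 0.0002
finger_force: 0.0
```

```bash
python3 - <<'E'
from h import *
to((*TB,.12),psi=.521+np.pi/2)
E
```

```text
t 12.8 psi 2.087 turn z -0.3 tilt 0.02 j7 0.01 j1 -0.37 pos [0.5028 0.1728 0.1044] F [-1.4 -0.2 -0.7] op 0.0002 ff 0.0
-> [0.511 0.178 0.12 ] shift [  0.4   9.7 -15.6]
exact turn [ 0.  -0.  -0.3] q [-0.37  0.51 -0.09  1.93  0.07  0.7   0.01]
```

```bash
python3 - <<'E'
from h import *
np.set_printoptions(precision=1,suppress=True)
u=np.array([.867,.498])
for v in('w1','w2','w4','side0','s4'):
    c=load(v); print(v,*[(n,proj(c,[*(TB+u*d),z])) for n,d,z in(('foot',0,.085),('off',-.0107,.12),('mid',0,.122),('on',.0107,.12))])
print('obs w1 foot',170+600/5-80,40+285*.23,'tip',170+180/5,40+245*.23,'w2 foot',215+196/5,110+288*.19,'tip',215+197/5,110+265*.19,' w4 foot',200+215/4,100+258/4,'tip',200+215/4,100+241/4)
E
```

```text
w1 ('foot', array([210.9, 105.2])) ('off', array([207.2, 115. ])) ('mid', array([206.6, 105.2])) ('on', array([206.5,  95.2]))
w2 ('foot', array([254.7, 163.5])) ('off', array([254.7, 176.2])) ('mid', array([254.7, 168.4])) ('on', array([254.7, 160. ]))
w4 ('foot', array([254.6, 163.9])) ('off', array([254.7, 180.4])) ('mid', array([254.7, 170.2])) ('on', array([254.7, 159. ]))
side0 ('foot', array([233.5, 183. ])) ('off', array([230.3, 174.1])) ('mid', array([233. , 172.6])) ('on', array([235.6, 172.4]))
s4 ('foot', array([233.5, 183. ])) ('off', array([230.3, 174.1])) ('mid', array([233. , 172.6])) ('on', array([235.6, 172.4]))
obs w1 foot 210.0 105.55 tip 206.0 96.35 w2 foot 254.2 164.72 tip 254.4 160.35  w4 foot 253.75 164.5 tip 253.75 160.25
```

Emit:
step_arm --commands '[{"linear": [0, 0, -40], "angular": [0, 0, 0]}, {"linear": [0, 0, -40], "angular": [0, 0, 0]}, {"linear": [0, 0, -40], "angular": [0, 0, 0]}, {"linear": [0, 0, -40], "angular": [0, 0, 0]}, {"linear": [0, 0, -40], "angular": [0, 0, 0]}, {"linear": [0, 40, 0], "angular": [0, 0, 0]}, {"linear": [0, 40, 0], "angular": [0, 0, 0]}, {"linear": [0, 40, 0], "angular": [0, 0, 0]}, {"linear": [0, 0, 0], "angular": [0, 0, 0]}, {"linear": [0, 0, 0], "angular": [0, 0, 0]}]'

```text
time: 13.75
ee_pos: [0.607, 0.2322, 0.3033]
orientation: [-1.579, -2.714, 0.002]
contact_force: [0.3, -1.1, -0.3]
opening: 0.0
finger_force: 0.0
```

```bash
python3 - <<'E'
from h import *
np.set_printoptions(precision=1,suppress=True)
u=np.array([.867,.498])
to()
c=shot('wrist','w5');s=shot('side','s5');s0=load('side0')
f=lambda c,i:[(n,proj(c,[*(TB+u*d),z])) for n,d,z in(('foot',0,.085),('off',-.0107,.12),('mid',0,.122),('on',.0107,.12))]
print(f(c,0));p=proj(c,[*TB,.1]).astype(int);print(p)
k=c['img'][p[1]-30:p[1]+30,p[0]-30:p[0]+30,::-1]
a=s0['img'][150:200,215:255,::-1];b=s['img'][150:200,215:255,::-1]
z=lambda i:cv2.resize(i,(266,332),interpolation=cv2.INTER_CUBIC)
br=lambda i:np.clip(i*1.7,0,255).astype(np.uint8)
cv2.imwrite('pics/cmp.png',np.hstack([z(br(a)),z(br(b)),cv2.resize(k,(266,332))]))
E
```

```text
t 13.8 psi 2.088 turn z -0.0 tilt 0.10 j7 0.03 j1 -0.40 pos [0.6 0.2 0.3] F [ 0.3 -1.1 -0.3] op 0.0000 ff 0.0
exact turn [-0.1 -0.   0. ] q [-0.4  0.5 -0.1  1.4  0.   1.3  0. ]
[('foot', array([162.6, 162.7])), ('off', array([144.2, 168.2])), ('mid', array([153.4, 168.5])), ('on', array([163.7, 168.1]))]
[159 164]
```

View pics/cmp.png

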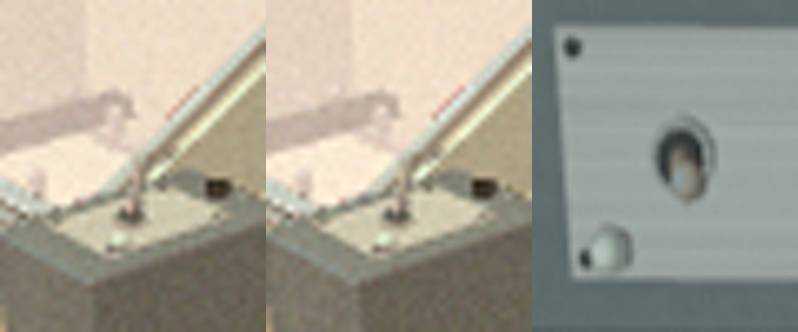

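The right crop puts the tip at the "on" position, so the bat never moved. Working from the open-finger geometry in w2, the visible fingertips sit about 30 mm behind the reported TCP, so the fingers passed above the bat. I'll check this by touching the console top gently.

```bash
python3 - <<'E'
from h import *
p=TB+np.array([.867,.498])*.036
to((*p,.303),(*p,.104))
E
```

```text
t 13.8 psi 2.087 turn z -0.0 tilt 0.03 j7 0.03 j1 -0.40 pos [0.6066 0.2316 0.3044] F [-0.4  0.3  0.5] op -0.0002 ff 0.0
-> [0.5422 0.1959 0.303 ] shift [  0.8 -73.6   1.4]
-> [0.5422 0.1959 0.104 ] shift [  0.   0. 199.]
exact turn [-0. -0.  0.] q [-0.4   0.48 -0.09  1.4   0.04  1.26  0.03]
```

Emit:
step_arm --commands '[{"linear": [0, -37, 0], "angular": [0, 0, 0]}, {"linear": [0, -37, 0], "angular": [0, 0, 0]}, {"linear": [0, 0, 40], "angular": [0, 0, 0]}, {"linear": [0, 0, 40], "angular": [0, 0, 0]}, {"linear": [0, 0, 40], "angular": [0, 0, 0]}, {"linear": [0, 0, 40], "angular": [0, 0, 0]}, {"linear": [0, 0, 30], "angular": [0, 0, 0]}, {"linear": [0, 0, 10], "angular": [0, 0, 0]}, {"linear": [0, 0, 0], "angular": [0, 0, 0]}, {"linear": [0, 0, 0], "angular": [0, 0, 0]}]'

```text
time: 14.85
ee_pos: [0.5434, 0.1957, 0.106]
orientation: [1.58, 2.714, 0.003]
contact_force: [1.1, 0.9, -0.5]
opening: -0.0001
finger_force: 0.0
```

Emit:
step_arm --commands '[{"linear": [0, 0, 4], "angular": [0, 0, 0]}, {"linear": [0, 0, 4], "angular": [0, 0, 0]}, {"linear": [0, 0, 4], "angular": [0, 0, 0]}, {"linear": [0, 0, 4], "angular": [0, 0, 0]}, {"linear": [0, 0, 3], "angular": [0, 0, 0]}, {"linear": [0, 0, 0], "angular": [0, 0, 0]}]'

```text
time: 15.45
ee_pos: [0.5425, 0.1954, 0.0848]
orientation: [-1.58, -2.715, 0.001]
contact_force: [-0.2, -0.9, -0.2]
opening: 0.0002
finger_force: 0.0
```

Emit:
step_arm --commands '[{"linear": [0, 0, 3], "angular": [0, 0, 0]}, {"linear": [0, 0, 0], "angular": [0, 0, 0]}]'

```text
time: 15.65
ee_pos: [0.5426, 0.1955, 0.082]
orientation: [-1.58, -2.715, 0.0]
contact_force: [-0.6, -0.7, 0.3]
opening: -0.0001
finger_force: 0.0
```

Emit:
step_arm --commands '[{"linear": [0, 0, 4], "angular": [0, 0, 0]}, {"linear": [0, 0, 0], "angular": [0, 0, 0]}]'

```text
time: 15.85
ee_pos: [0.5425, 0.1955, 0.0778]
orientation: [-1.58, -2.715, 0.001]
contact_force: [-1.7, 0.5, -0.6]
opening: 0.0003
finger_force: 0.0
```

Confirmed: the reported TCP is below the console top with no contact. I'll go 3 mm lower and push the bat.

Emit:
step_arm --commands '[{"linear": [0, 0, 3], "angular": [0, 0, 0]}, {"linear": [0, -8, 0], "angular": [0, 0, 0]}, {"linear": [0, -6, 0], "angular": [0, 0, 0]}, {"linear": [0, 0, 0], "angular": [0, 0, 0]}]'

```text
time: 16.25
ee_pos: [0.5301, 0.1882, 0.0756]
orientation: [-1.58, -2.715, -0.0]
contact_force: [2.7, 1.2, -0.0]
opening: 0.0001
finger_force: 0.9
```

Emit:
step_arm --commands '[{"linear": [0, -5, 0], "angular": [0, 0, 0]}, {"linear": [0, 0, 0], "angular": [0, 0, 0]}]'

```text
time: 16.45
ee_pos: [0.5254, 0.1856, 0.0752]
orientation: [-1.58, -2.714, 0.001]
contact_force: [-0.2, 0.4, -0.8]
opening: 0.0001
finger_force: 0.0
```

Emit:
step_arm --commands '[{"linear": [0, -4, 0], "angular": [0, 0, 0]}, {"linear": [0, 0, 0], "angular": [0, 0, 0]}]'

```text
time: 16.65
ee_pos: [0.5221, 0.1837, 0.0751]
orientation: [-1.58, -2.714, 0.001]
contact_force: [0.2, 0.3, 1.0]
opening: -0.0001
finger_force: 0.0
```

Emit:
step_arm --commands '[{"linear": [0, -4, 0], "angular": [0, 0, 0]}, {"linear": [0, 0, 0], "angular": [0, 0, 0]}]'

```text
time: 16.85
ee_pos: [0.5192, 0.1822, 0.0753]
orientation: [-1.58, -2.715, -0.001]
contact_force: [0.9, -0.2, 1.0]
opening: 0.0
finger_force: 0.3
```

Emit:
step_arm --commands '[{"linear": [0, -4, 0], "angular": [0, 0, 0]}, {"linear": [0, 0, 0], "angular": [0, 0, 0]}]'

```text
time: 17.05
ee_pos: [0.5181, 0.1817, 0.0762]
orientation: [1.578, 2.713, 0.008]
contact_force: [12.0, 6.7, 0.2]
opening: -0.0003
finger_force: 6.2
```

The force pattern shows a snap-over and then the stop at 13 N. Next I back off and touch the console to calibrate the tip offset.

Emit:
step_arm --commands '[{"linear": [0, 20, 0], "angular": [0, 0, 0]}, {"linear": [0, 0, 8], "angular": [0, 0, 0]}, {"linear": [0, 0, 6], "angular": [0, 0, 0]}, {"linear": [0, 0, 0], "angular": [0, 0, 0]}, {"linear": [0, 0, 0], "angular": [0, 0, 0]}]'

```text
time: 17.55
ee_pos: [0.5326, 0.1897, 0.061]
orientation: [-1.58, -2.714, 0.001]
contact_force: [0.2, 1.0, -0.8]
opening: -0.0002
finger_force: 0.0
```

Emit:
step_arm --commands '[{"linear": [0, 0, 2], "angular": [0, 0, 0]}, {"linear": [0, 0, 0], "angular": [0, 0, 0]}]'

```text
time: 17.75
ee_pos: [0.533, 0.19, 0.0593]
orientation: [-1.58, -2.715, -0.0]
contact_force: [0.3, 0.1, -0.2]
opening: 0.0004
finger_force: 0.0
```

Emit:
step_arm --commands '[{"linear": [0, 0, 2], "angular": [0, 0, 0]}, {"linear": [0, 0, 0], "angular": [0, 0, 0]}]'

```text
time: 17.95
ee_pos: [0.5331, 0.1901, 0.0572]
orientation: [-1.58, -2.715, -0.0]
contact_force: [0.3, -0.2, 0.1]
opening: -0.0002
finger_force: 0.0
```

Emit:
step_arm --commands '[{"linear": [0, 0, 2], "angular": [0, 0, 0]}, {"linear": [0, 0, 0], "angular": [0, 0, 0]}]'

```text
time: 18.15
ee_pos: [0.5334, 0.1902, 0.057]
orientation: [1.58, 2.715, 0.001]
contact_force: [-10.3, -3.3, 35.2]
opening: 0.0001
finger_force: 17.6
```

```bash
sed -i 's/^CAB=.*/CAB=[.5015,.372,.521]; TB=np.array([.511,.178])/' h.py; cat >> h.py <<'E'
# real fingertips (shut) are 28 mm behind reported ee_pos: way z below = real tip z
_to2=to
def to(*way,psi=None): print('(z=real tip height, ee=z-.028)'); _to2(*[(w[0],w[1],w[2]-.028) for w in way],psi=psi)
E
python3 - <<'E'
from h import *
b=cab(.083,0,0)[:2]
to((.533,.19,.30),(*b,.30),(*b,.178),psi=.521+np.pi/2)
E
```

```text
(z=real tip height, ee=z-.028)
t 18.1 psi 2.087 turn z -0.3 tilt 0.04 j7 -0.01 j1 -0.38 pos [0.5334 0.1902 0.057 ] F [-10.3  -3.3  35.2] op 0.0001 ff 17.6
-> [0.533 0.19  0.272] shift [   0.    -0.4 -215. ]
-> [0.5735 0.4133 0.272 ] shift [173.5 146.3  -0. ]
-> [0.5735 0.4133 0.15  ] shift [  0.   0. 122.]
exact turn [ 0.  -0.  -0.3] q [-0.38  0.63 -0.09  1.87  0.08  0.65 -0.01]
```

Emit:
step_arm --commands '[{"linear": [0, 0, -31], "angular": [0, 0, -0.3]}, {"linear": [0, 0, -40], "angular": [0, 0, 0]}, {"linear": [0, 0, -40], "angular": [0, 0, 0]}, {"linear": [0, 0, -40], "angular": [0, 0, 0]}, {"linear": [0, 0, -40], "angular": [0, 0, 0]}, {"linear": [0, 0, -24], "angular": [0, 0, 0]}, {"linear": [29, 24, 0], "angular": [0, 0, 0]}, {"linear": [29, 24, 0], "angular": [0, 0, 0]}, {"linear": [29, 24, 0], "angular": [0, 0, 0]}, {"linear": [29, 24, 0], "angular": [0, 0, 0]}, {"linear": [29, 24, 0], "angular": [0, 0, 0]}, {"linear": [29, 26, 0], "angular": [0, 0, 0]}, {"linear": [0, 0, 0], "angular": [0, 0, 0]}, {"linear": [0, 0, 0], "angular": [0, 0, 0]}]' --grip 0

```text
time: 19.55
ee_pos: [0.5726, 0.4143, 0.2695]
orientation: [-1.571, -2.72, 0.001]
contact_force: [-0.0, -0.9, -0.4]
opening: 0.0857
finger_force: 0.0
```

```bash
python3 - <<'E'
from h import *
b=cab(.083,0,0)[:2]
to((*b,.178),psi=.521+np.pi/2)
c=shot('wrist','w6')
print('bar ends pred',[proj(c,cab(.083,y,.197)) for y in(.05,-.05)],'flap edge',[proj(c,cab(.09,y,.157)) for y in(.12,-.12)], 'toggle on/off/foot',[proj(c,[*(TB+np.array([.867,.498])*d),z]) for d,z in((.0107,.12),(-.0107,.12),(0,.085))])
cv2.imwrite('pics/w6b.png',c['img'][:,:,::-1])
E
```

```text
(z=real tip height, ee=z-.028)
t 19.6 psi 2.094 turn z 0.1 tilt 0.07 j7 -0.24 j1 -0.64 pos [0.5726 0.4143 0.2695] F [-0.  -0.9 -0.4] op 0.0857 ff 0.0
-> [0.5735 0.4133 0.15  ] shift [ -1.3   0.3 119.5]
exact turn [-0.1 -0.   0.1] q [-0.64  0.61 -0.12  1.27  0.07  1.27 -0.24]
bar ends pred [array([255.26018679, 130.8739243 ]), array([254.95496443, 256.45042487])] flap edge [array([264.21391265,  37.08954988]), array([261.85984711, 303.46408179])] toggle on/off/foot [array([113.03578023, 325.04859059]), array([ 94.18549114, 325.01499752]), array([116.18330409, 306.68757153])]
```

View pics/w6b.png

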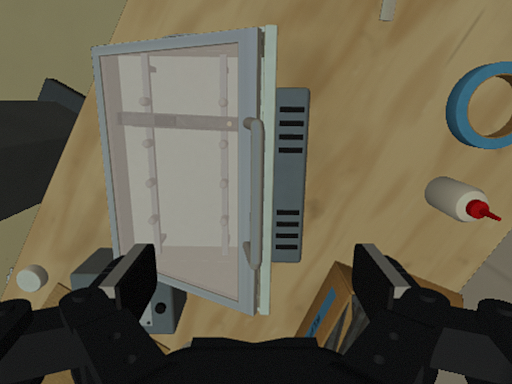

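The bar runs (258,125)-(258,268), within 3 px of prediction and centred between the fingers. I'll descend and pinch it.

Emit:
step_arm --commands '[{"linear": [-1, 2, 35], "angular": [0, 0, 0]}, {"linear": [0, 0, 35], "angular": [0, 0, 0]}, {"linear": [0, 0, 30], "angular": [0, 0, 0]}, {"linear": [0, 0, 20], "angular": [0, 0, 0]}, {"linear": [0, 0, 0], "angular": [0, 0, 0]}]'

```text
time: 20.1
ee_pos: [0.5745, 0.4116, 0.1479]
orientation: [-1.574, -2.717, 0.006]
contact_force: [0.1, -1.3, 0.4]
opening: 0.0854
finger_force: 0.0
```

Emit:
step_arm --commands '[{"linear": [0, 0, 0], "angular": [0, 0, 0]}, {"linear": [0, 0, 0], "angular": [0, 0, 0]}, {"linear": [0, 0, 0], "angular": [0, 0, 0]}, {"linear": [0, 0, 0], "angular": [0, 0, 0]}, {"linear": [0, 0, 0], "angular": [0, 0, 0]}, {"linear": [0, 0, 0], "angular": [0, 0, 0]}]' --grip 1 --force 40

```text
time: 20.7
ee_pos: [0.5753, 0.4139, 0.1506]
orientation: [-1.573, -2.719, -0.001]
contact_force: [1.4, -0.4, 1.0]
opening: 0.008
finger_force: 38.9
```

```bash
python3 - <<'E'
from h import *
to(cab(.083,0,.178),psi=.521+np.pi/2)
a=np.radians(np.linspace(38.2,106.9,15));p=np.c_[np.cos(a),np.sin(a)]*227
print(np.round(np.diff(p,axis=0),0).tolist(), np.diff(p[[0,-1]],axis=0))
E
```

```text
(z=real tip height, ee=z-.028)
t 20.7 psi 2.093 turn z 0.0 tilt 0.02 j7 -0.25 j1 -0.64 pos [0.5753 0.4139 0.1506] F [ 1.4 -0.4  1. ] op 0.0080 ff 38.9
-> [0.5735 0.4133 0.15  ] shift [ 0.4 -1.9  0.6]
exact turn [ 0. -0.  0.] q [-0.64  0.71 -0.12  1.4   0.09  1.04 -0.25]
[[-13.0, 15.0], [-14.0, 14.0], [-15.0, 12.0], [-16.0, 11.0], [-17.0, 10.0], [-18.0, 8.0], [-18.0, 7.0], [-19.0, 5.0], [-19.0, 3.0], [-19.0, 2.0], [-19.0, 0.0], [-19.0, -2.0], [-19.0, -3.0], [-19.0, -5.0]] [[-244.3789127    76.81797783]]
```

Emit:
step_arm --commands '[{"linear": [0, -13, -15], "angular": [0, 0, 0]}, {"linear": [0, -14, -14], "angular": [0, 0, 0]}, {"linear": [0, -15, -12], "angular": [0, 0, 0]}, {"linear": [0, -16, -11], "angular": [0, 0, 0]}, {"linear": [0, -17, -10], "angular": [0, 0, 0]}, {"linear": [0, -18, -8], "angular": [0, 0, 0]}, {"linear": [0, -18, -7], "angular": [0, 0, 0]}, {"linear": [0, 0, 0], "angular": [0, 0, 0]}]'

```text
time: 21.5
ee_pos: [0.4767, 0.3585, 0.2279]
orientation: [-1.57, -2.719, 0.0]
contact_force: [-4.9, 3.1, -3.9]
opening: 0.0084
finger_force: 41.2
```

Emit:
step_arm --commands '[{"linear": [0, -19, -5], "angular": [0, 0, 0]}, {"linear": [0, -19, -3], "angular": [0, 0, 0]}, {"linear": [0, -19, -2], "angular": [0, 0, 0]}, {"linear": [0, -19, 0], "angular": [0, 0, 0]}, {"linear": [0, -19, 2], "angular": [0, 0, 0]}, {"linear": [0, -19, 3], "angular": [0, 0, 0]}, {"linear": [0, -19, 5], "angular": [0, 0, 0]}, {"linear": [0, 0, 0], "angular": [0, 0, 0]}]'

```text
time: 22.3
ee_pos: [0.3648, 0.2954, 0.229]
orientation: [1.57, 2.72, 0.015]
contact_force: [6.5, 18.3, -1.9]
opening: 0.0084
finger_force: 43.6
```

```bash
python3 - <<'E'
from h import *
to(cab(-.161,0,.255),psi=.521+np.pi/2)
E
```

```text
(z=real tip height, ee=z-.028)
t 22.3 psi 2.094 turn z 0.1 tilt 0.56 j7 -0.34 j1 -0.66 pos [0.3648 0.2954 0.229 ] F [ 6.5 18.3 -1.9] op 0.0084 ff 43.6
-> [0.3619 0.2919 0.227 ] shift [-1.6 -4.3  2. ]
exact turn [ 0.5 -0.2  0.1] q [-0.66  0.24 -0.17  1.96  0.05  0.93 -0.34]
```

Emit:
step_arm --commands '[{"linear": [0, -3, 0], "angular": [0, 0, 0]}, {"linear": [0, 0, 0], "angular": [0, 0, 0]}, {"linear": [0, 0, 0], "angular": [0, 0, 0]}]'

```text
time: 22.6
ee_pos: [0.3647, 0.2954, 0.229]
orientation: [1.571, 2.718, 0.019]
contact_force: [23.9, 27.2, -12.9]
opening: 0.0087
finger_force: 43.1
```

Emit:
step_arm --commands '[{"linear": [0, 0, 0], "angular": [0, 0, 0]}, {"linear": [0, 0, 0], "angular": [0, 0, 0]}, {"linear": [0, 0, 0], "angular": [0, 0, 0]}, {"linear": [0, 0, -40], "angular": [0, 0, 0]}, {"linear": [0, 0, -40], "angular": [0, 0, 0]}, {"linear": [0, 0, -40], "angular": [0, 0, 0]}, {"linear": [0, 0, 0], "angular": [0, 0, 0]}]' --grip 0

```text
time: 23.3
ee_pos: [0.3622, 0.2917, 0.3519]
orientation: [1.573, 2.718, 0.01]
contact_force: [-0.0, 0.8, -0.2]
opening: 0.0854
finger_force: 0.0
```

```bash
python3 - <<'E'
from h import *
d=cab(.0,.046,0)[:2]
to((*cab(-.161,0,0)[:2],.45),(*d,.45),(*d,.037),psi=.521)
c=shot('wrist','w7');print([proj(c,cab(-.161,y,.274)) for y in(.05,-.05)])
E
```

```text
(z=real tip height, ee=z-.028)
t 23.3 psi 2.092 turn z 90.0 tilt 0.37 j7 -0.31 j1 -0.65 pos [0.3622 0.2917 0.3519] F [-0.   0.8 -0.2] op 0.0854 ff 0.0
-> [0.3619 0.2919 0.422 ] shift [ -0.2  -0.4 -70.1]
-> [0.4786 0.4119 0.422 ] shift [161. -46.  -0.]
-> [0.4786 0.4119 0.009 ] shift [  0.   0. 413.]
exact turn [ 0.2 -0.4 90. ] q [-0.65  0.12 -0.17  1.78  0.02  1.23 -0.31]
[array([253.68948747, 128.29382884]), array([253.71534285, 251.91856421])]
```

```bash
python3 - <<'E'
from h import *
np.set_printoptions(precision=4,suppress=True)
c=load('w6');cc,n=np.cos(.521),np.sin(.521)
for p in[(118,119),(238,124)]:
    d=onz(c,*p,.055)[:2]-np.array(CAB[:2]);print(cc*d[0]+n*d[1],-n*d[0]+cc*d[1])
for p in[(144,102),(149,143),(151,184),(155,220),(223,101),(223,143),(223,187),(223,226)]:
    d=onz(c,*p,.055)[:2]-np.array(CAB[:2]);print('pin',cc*d[0]+n*d[1],-n*d[0]+cc*d[1])
E
```

```text
-0.07391234988506758 0.052466172376860486
0.06350500914355393 0.04706692463119003
pin -0.04248903600004099 0.07126320585178456
pin -0.04064331921186017 0.025183051946045323
pin -0.042294829481608495 -0.024012751624732105
pin -0.041047942289618805 -0.07002522476012567
pin 0.046853974156433977 0.07248028008338271
pin 0.04575206375555729 0.025322111460906467
pin 0.044515762183780117 -0.02758756063558584
pin 0.04334240363617486 -0.07780347673781415
```

Emit:
step_arm --commands '[{"linear": [0, 0, -35], "angular": [0, 0, 8.2]}, {"linear": [0, 0, -35], "angular": [0, 0, 8.2]}, {"linear": [0, 0, 0], "angular": [0, 0, 8.2]}, {"linear": [0, 0, 0], "angular": [0, 0, 8.2]}, {"linear": [0, 0, 0], "angular": [0, 0, 8.2]}, {"linear": [0, 0, 0], "angular": [0, 0, 8.2]}, {"linear": [0, 0, 0], "angular": [0, 0, 8.2]}, {"linear": [0, 0, 0], "angular": [0, 0, 8.2]}, {"linear": [0, 0, 0], "angular": [0, 0, 8.2]}, {"linear": [0, 0, 0], "angular": [0, 0, 8.2]}, {"linear": [0, 0, 0], "angular": [0, 0, 8]}, {"linear": [0, 0, 0], "angular": [0, 0, 0]}]'

```text
time: 24.55
ee_pos: [0.3609, 0.2903, 0.4165]
orientation: [3.036, 0.806, -0.002]
contact_force: [-0.0, -0.2, 0.1]
opening: 0.0854
finger_force: 0.0
```

```bash
python3 - <<'E'
from h import *
d=cab(-.003,.046,0)[:2]
to((*d,.42),(*d,.037),psi=.49)
E
```

```text
(z=real tip height, ee=z-.028)
t 24.6 psi 0.519 turn z 1.7 tilt 0.10 j7 -1.86 j1 -0.74 pos [0.3609 0.2903 0.4165] F [-0.  -0.2  0.1] op 0.0854 ff 0.0
-> [0.476  0.4104 0.392 ] shift [158.  -51.8  24.5]
-> [0.476  0.4104 0.009 ] shift [  0.   0. 383.]
exact turn [0.  0.1 1.7] q [-0.74  0.09 -0.07  1.66  0.01  1.39 -1.86]
```

Emit:
step_arm --commands '[{"linear": [40, -13, 6], "angular": [0, 0, 2.5]}, {"linear": [40, -13, 6], "angular": [0, 0, 0]}, {"linear": [40, -13, 6], "angular": [0, 0, 0]}, {"linear": [38, -13, 6], "angular": [0, 0, 0]}, {"linear": [0, 0, 40], "angular": [0, 0, 0]}, {"linear": [0, 0, 40], "angular": [0, 0, 0]}, {"linear": [0, 0, 40], "angular": [0, 0, 0]}, {"linear": [0, 0, 0], "angular": [0, 0, 0]}, {"linear": [0, 0, 0], "angular": [0, 0, 0]}]'

```text
time: 25.45
ee_pos: [0.4762, 0.4108, 0.2741]
orientation: [-3.051, -0.748, 0.001]
contact_force: [-0.3, 0.5, 1.0]
opening: 0.0855
finger_force: 0.0
```

```bash
python3 - <<'E'
from h import *
d=cab(-.004,.048,0)[:2]
to((*d,.20),(*d,.031),psi=.475)
c=shot('wrist','w8')
g=cv2.cvtColor(c['img'],cv2.COLOR_RGB2GRAY)
cc,n=np.cos(.521),np.sin(.521)
# scan rows across the cabinet interior for the dark blank
for x in(.06,.03,.0,-.03):
    ys=np.arange(.0,.1,.001);v=np.array([cv2.getRectSubPix(g,(1,1),tuple(map(float,proj(c,cab(x,y,.055)))))[0,0] for y in ys])
    print(x,proj(c,cab(x,.048,.055)).round(),'dark y',ys[v<95][[0,-1]] if (v<95).any() else None,v.min(),np.median(v))
E
```

```text
(z=real tip height, ee=z-.028)
t 25.4 psi 0.481 turn z 0.3 tilt 0.04 j7 -1.92 j1 -0.76 pos [0.4762 0.4108 0.2741] F [-0.3  0.5  1. ] op 0.0855 ff 0.0
-> [0.4741 0.4116 0.172 ] shift [ -1.5  -1.7 102.1]
-> [0.4741 0.4116 0.003 ] shift [  0.   0. 169.]
exact turn [-0.   0.   0.3] q [-0.76  0.47 -0.07  1.5   0.03  1.18 -1.92]
0.06 [251. 108.] dark y [0.04  0.054] 47 171.0
0.03 [252. 134.] dark y [0.041 0.055] 33 172.0
0.0 [253. 160.] dark y [0.042 0.057] 38 172.0
-0.03 [254. 184.] dark y [0.044 0.058] 24 173.0
```

Emit:
step_arm --commands '[{"linear": [-1.5, -3, 45], "angular": [0, 0, 0.2]}, {"linear": [0, 0, 45], "angular": [0, 0, 0]}, {"linear": [0, 0, 45], "angular": [0, 0, 0]}, {"linear": [0, 0, 45], "angular": [0, 0, 0]}, {"linear": [0, 0, 40], "angular": [0, 0, 0]}, {"linear": [0, 0, 30], "angular": [0, 0, 0]}, {"linear": [0, 0, 20], "angular": [0, 0, 0]}, {"linear": [0, 0, 0], "angular": [0, 0, 0]}, {"linear": [0, 0, 0], "angular": [0, 0, 0]}]'

```text
time: 26.4
ee_pos: [0.4745, 0.4139, 0.0052]
orientation: [-3.052, -0.739, -0.003]
contact_force: [0.4, 0.1, 0.4]
opening: 0.0857
finger_force: 0.0
```

Emit:
step_arm --commands '[{"linear": [0, 0, 0], "angular": [0, 0, 0]}, {"linear": [0, 0, 0], "angular": [0, 0, 0]}, {"linear": [0, 0, 0], "angular": [0, 0, 0]}, {"linear": [0, 0, 0], "angular": [0, 0, 0]}, {"linear": [0, 0, 0], "angular": [0, 0, 0]}, {"linear": [0, 0, 0], "angular": [0, 0, 0]}]' --grip 1 --force 50

```text
time: 27.0
ee_pos: [0.4734, 0.4129, 0.0038]
orientation: [-3.053, -0.739, -0.0]
contact_force: [-1.3, -0.1, 6.5]
opening: 0.0151
finger_force: 48.8
```

Emit:
step_arm --commands '[{"linear": [0, 0, -15], "angular": [0, 0, 0]}, {"linear": [0, 0, -35], "angular": [0, 0, 0]}, {"linear": [0, 0, -40], "angular": [0, 0, 0]}, {"linear": [0, 0, -40], "angular": [0, 0, 0]}, {"linear": [0, 0, -40], "angular": [0, 0, 0]}, {"linear": [0, 0, -40], "angular": [0, 0, 0]}, {"linear": [0, 0, -40], "angular": [0, 0, 0]}, {"linear": [0, 0, -40], "angular": [0, 0, 0]}, {"linear": [0, 0, 0], "angular": [0, 0, 0]}, {"linear": [0, 0, 0], "angular": [0, 0, 0]}]'

```text
time: 28.0
ee_pos: [0.4734, 0.4128, 0.2948]
orientation: [-3.052, -0.738, -0.002]
contact_force: [-0.1, -0.4, -0.6]
opening: 0.0146
finger_force: 49.0
```

```bash
python3 - <<'E'
from h import *
to((.50,.10,.32),(.50,.02,.32),(.50,.02,.020),psi=.475)
E
```

```text
(z=real tip height, ee=z-.028)
t 28.0 psi 0.475 turn z -0.0 tilt 0.11 j7 -1.93 j1 -0.77 pos [0.4734 0.4128 0.2948] F [-0.1 -0.4 -0.6] op 0.0146 ff 49.0
-> [0.5   0.1   0.292] shift [-119.4  290.3    2.8]
-> [0.5   0.02  0.292] shift [-36.6  71.1  -0. ]
-> [ 0.5    0.02  -0.008] shift [  0.   0. 300.]
exact turn [-0.1 -0.1 -0. ] q [-0.77  0.45 -0.07  1.47  0.03  1.22 -1.93]
```

Emit:
step_arm --commands '[{"linear": [-16.7, 37.2, 0], "angular": [0, 0, 0]}, {"linear": [-16.7, 37.2, 0], "angular": [0, 0, 0]}, {"linear": [-16.7, 37.2, 0], "angular": [0, 0, 0]}, {"linear": [-16.7, 37.2, 0], "angular": [0, 0, 0]}, {"linear": [-16.7, 37.2, 0], "angular": [0, 0, 0]}, {"linear": [-16.7, 37.2, 0], "angular": [0, 0, 0]}, {"linear": [-16.7, 37.2, 0], "angular": [0, 0, 0]}, {"linear": [-16.7, 37.2, 0], "angular": [0, 0, 0]}, {"linear": [-16.7, 37.2, 0], "angular": [0, 0, 0]}, {"linear": [-16.7, 37.2, 0], "angular": [0, 0, 0]}, {"linear": [-16.7, 37.2, 0], "angular": [0, 0, 0]}, {"linear": [0, 0, 0], "angular": [0, 0, 0]}, {"linear": [0, 0, 40], "angular": [0, 0, 0]}, {"linear": [0, 0, 40], "angular": [0, 0, 0]}, {"linear": [0, 0, 40], "angular": [0, 0, 0]}, {"linear": [0, 0, 40], "angular": [0, 0, 0]}, {"linear": [0, 0, 40], "angular": [0, 0, 0]}, {"linear": [0, 0, 40], "angular": [0, 0, 0]}, {"linear": [0, 0, 30], "angular": [0, 0, 0]}, {"linear": [0, 0, 0], "angular": [0, 0, 0]}]'

```text
time: 30.0
ee_pos: [0.494, -0.0348, 0.0199]
orientation: [-3.052, -0.739, 0.011]
contact_force: [-0.3, 0.2, 0.2]
opening: 0.0153
finger_force: 49.0
```

```bash
python3 - <<'E'
from h import *
to((.497,-.035,.008),psi=.475)
E
```

```text
(z=real tip height, ee=z-.028)
t 30.0 psi 0.475 turn z 0.0 tilt 0.42 j7 -1.06 j1 -0.10 pos [ 0.494  -0.0348  0.0199] F [-0.3  0.2  0.2] op 0.0153 ff 49.0
-> [ 0.497 -0.035 -0.02 ] shift [ 2.6  1.5 39.9]
exact turn [-0.2  0.4  0. ] q [-0.1   0.62  0.07  2.06 -0.09  0.47 -1.06]
```

Emit:
step_arm --commands '[{"linear": [0, 0, 15], "angular": [-0.2, 0.4, 0]}, {"linear": [0, 0, 10], "angular": [0, 0, 0]}, {"linear": [0, 0, 8], "angular": [0, 0, 0]}, {"linear": [0, 0, 0], "angular": [0, 0, 0]}, {"linear": [0, 0, 0], "angular": [0, 0, 0]}]'

```text
time: 30.5
ee_pos: [0.4974, -0.0351, -0.0093]
orientation: [3.052, 0.738, 0.012]
contact_force: [0.4, 0.8, -0.7]
opening: 0.0153
finger_force: 49.0
```

Emit:
step_arm --commands '[{"linear": [0, 0, 3], "angular": [0, 0, 0]}, {"linear": [0, 0, 3], "angular": [0, 0, 0]}, {"linear": [0, 0, 0], "angular": [0, 0, 0]}]'

```text
time: 30.8
ee_pos: [0.4971, -0.0351, -0.0159]
orientation: [3.052, 0.738, 0.011]
contact_force: [-0.2, -0.5, -0.6]
opening: 0.0152
finger_force: 49.0
```

Emit:
step_arm --commands '[{"linear": [0, 0, 3], "angular": [0, 0, 0]}, {"linear": [0, 0, 2], "angular": [0, 0, 0]}, {"linear": [0, 0, 0], "angular": [0, 0, 0]}]'

```text
time: 31.1
ee_pos: [0.4971, -0.0351, -0.021]
orientation: [3.052, 0.739, 0.011]
contact_force: [-0.2, 0.6, -0.4]
opening: 0.0151
finger_force: 49.0
```

Emit:
step_arm --commands '[{"linear": [0, 0, 2], "angular": [0, 0, 0]}, {"linear": [0, 0, 0], "angular": [0, 0, 0]}]'

```text
time: 31.3
ee_pos: [0.4972, -0.0351, -0.0229]
orientation: [3.052, 0.738, 0.011]
contact_force: [0.1, 0.2, -1.5]
opening: 0.0153
finger_force: 49.0
```

Emit:
step_arm --commands '[{"linear": [0, 0, 0], "angular": [0, 0, 0]}, {"linear": [0, 0, 0], "angular": [0, 0, 0]}, {"linear": [0, 0, 0], "angular": [0, 0, 0]}, {"linear": [0, 0, 0], "angular": [0, 0, 0]}, {"linear": [0, 0, -40], "angular": [0, 0, 0]}, {"linear": [0, 0, -40], "angular": [0, 0, 0]}, {"linear": [0, 0, -40], "angular": [0, 0, 0]}, {"linear": [0, 0, -40], "angular": [0, 0, 0]}, {"linear": [0, 0, -40], "angular": [0, 0, 0]}, {"linear": [0, 0, -40], "angular": [0, 0, 0]}, {"linear": [0, 0, 0], "angular": [0, 0, 0]}, {"linear": [0, 0, 0], "angular": [0, 0, 0]}]' --grip 0

```text
time: 32.5
ee_pos: [0.4957, -0.0351, 0.2178]
orientation: [3.052, 0.739, 0.014]
contact_force: [0.2, -0.3, -0.5]
opening: 0.0858
finger_force: 0.0
```

```bash
python3 - <<'E'
from h import *
c=shot('wrist','w9')
to((.47,-.25,.25),psi=np.pi/2)
g=cv2.cvtColor(c['img'],cv2.COLOR_RGB2GRAY);b=cv2.GaussianBlur(g,(3,3),0)
m=(b<70).astype(np.uint8);m[225:]=0
for cn in cv2.findContours(m,cv2.RETR_EXTERNAL,cv2.CHAIN_APPROX_NONE)[0]:
    if cv2.contourArea(cn)<60: continue
    rc=cv2.minAreaRect(cn);bp=cv2.boxPoints(rc);w=np.array([onz(c,*p,.016)[:2] for p in bp])
    print(np.round(rc[0]),np.round(rc[1]),'mid',onz(c,*rc[0],.016)[:2].round(4),'sides',[np.linalg.norm(w[i]-w[i+1]).round(3) for i in(0,1)])
E
```

```text
(z=real tip height, ee=z-.028)
t 32.5 psi 0.475 turn z -62.8 tilt 0.41 j7 -1.10 j1 -0.15 pos [ 0.4951 -0.0351  0.2169] F [-0.9  0.  -0.2] op 0.0853 ff 0.0
-> [ 0.47  -0.25   0.222] shift [-214.9  -25.1   -5.1]
exact turn [  0.4  -0.2 -62.8] q [-0.15  0.3   0.12  1.93 -0.05  0.91 -1.1 ]
[254. 218.] [11. 13.] mid [ 0.4398 -0.0632] sides [np.float64(0.016), np.float64(0.013)]
[456. 216.] [55. 12.] mid [ 0.5518 -0.2786] sides [np.float64(0.014), np.float64(0.072)]
[254. 154.] [114.  13.] mid [ 0.5076 -0.0284] sides [np.float64(0.014), np.float64(0.13)]
[33. 51.] [15. 23.] mid [0.4978 0.2275] sides [np.float64(0.025), np.float64(0.014)]
[391.  69.] [111.  32.] mid [ 0.656  -0.1178] sides [np.float64(0.031), np.float64(0.121)]
[107.  56.] [118.  32.] mid [0.5289 0.1567] sides [np.float64(0.033), np.float64(0.115)]
```

Emit:
step_arm --commands '[{"linear": [0, 0, -6], "angular": [0, 0, -8]}, {"linear": [0, 0, 0], "angular": [0, 0, -8]}, {"linear": [0, 0, 0], "angular": [0, 0, -8]}, {"linear": [0, 0, 0], "angular": [0, 0, -8]}, {"linear": [0, 0, 0], "angular": [0, 0, -8]}, {"linear": [0, 0, 0], "angular": [0, 0, -8]}, {"linear": [0, 0, 0], "angular": [0, 0, -8]}, {"linear": [0, 0, 0], "angular": [0, 0, -6.8]}, {"linear": [-42, -4, 0], "angular": [0, 0, 0]}, {"linear": [-42, -4, 0], "angular": [0, 0, 0]}, {"linear": [-42, -4, 0], "angular": [0, 0, 0]}, {"linear": [-42, -4, 0], "angular": [0, 0, 0]}, {"linear": [-42, -4, 0], "angular": [0, 0, 0]}, {"linear": [-42, -4, 0], "angular": [0, 0, 0]}, {"linear": [-42, -4, 0], "angular": [0, 0, 0]}, {"linear": [-42, -4, 0], "angular": [0, 0, 0]}, {"linear": [-42, -4, 0], "angular": [0, 0, 0]}, {"linear": [0, 0, 0], "angular": [0, 0, 0]}]'

```text
time: 34.35
ee_pos: [0.4565, -0.4182, 0.2206]
orientation: [2.226, 2.213, 0.004]
contact_force: [-0.9, 1.1, -0.3]
opening: 0.0853
finger_force: 0.0
```

```bash
cat >> h.py <<'E'
def blanks(c,box,th=70):
    g=cv2.GaussianBlur(cv2.cvtColor(c['img'],cv2.COLOR_RGB2GRAY),(3,3),0)
    m=(g<th).astype(np.uint8); 
    for cn in cv2.findContours(m,cv2.RETR_EXTERNAL,cv2.CHAIN_APPROX_NONE)[0]:
        if cv2.contourArea(cn)<200: continue
        rc=cv2.minAreaRect(cn);w=np.array([onz(c,*p,.014)[:2] for p in cv2.boxPoints(rc)])
        e=w[1]-w[0],w[2]-w[1];L=max(e,key=np.linalg.norm);l=min(np.linalg.norm(k) for k in e)
        mid=onz(c,*rc[0],.014)[:2]
        if not(box[0]<mid[0]<box[1] and box[2]<mid[1]<box[3]): continue
        print('blank px',np.round(rc[0]),np.round(rc[1]),'mid',mid.round(4),'len %.3f wid %.3f dir %.3f'%(np.linalg.norm(L),l,np.arctan2(L[1],L[0])%np.pi))
E
python3 - <<'E'
from h import *
c=shot('wrist','w10')
to(psi=np.pi/2)
blanks(c,(.35,.62,-.55,-.15))
E
```

```text
(z=real tip height, ee=z-.028)
t 34.4 psi 1.567 turn z -0.2 tilt 0.28 j7 0.67 j1 0.60 pos [ 0.4576 -0.4152  0.2206] F [ 0.5  1.4 -1.9] op 0.0855 ff 0.0
exact turn [ 0.3 -0.1 -0.2] q [ 0.6   0.49  0.06  1.61 -0.04  1.04  0.67]
blank px [318. 174.] [385.  12.] mid [ 0.5322 -0.4303] len 0.450 wid 0.014 dir 3.134
blank px [340.  80.] [ 17. 141.] mid [ 0.5513 -0.326 ] len 0.145 wid 0.018 dir 1.589
blank px [221.  70.] [141.  14.] mid [ 0.4217 -0.3155] len 0.144 wid 0.014 dir 1.543
```

```bash
python3 - <<'E'
from h import *
to((.4217,-.3155,.15),(.4217,-.3155,.004),psi=1.543)
E
```

```text
(z=real tip height, ee=z-.028)
t 34.4 psi 1.567 turn z 1.4 tilt 0.28 j7 0.67 j1 0.60 pos [ 0.4576 -0.4152  0.2206] F [ 0.5  1.4 -1.9] op 0.0855 ff 0.0
-> [ 0.4217 -0.3155  0.122 ] shift [ 98.7 -38.7  98.6]
-> [ 0.4217 -0.3155 -0.024 ] shift [  0.   0. 146.]
exact turn [ 0.3 -0.1  1.4] q [ 0.6   0.49  0.06  1.61 -0.04  1.04  0.67]
```

Emit:
step_arm --commands '[{"linear": [33, -13, 33], "angular": [0.3, -0.1, 1.4]}, {"linear": [33, -13, 33], "angular": [0, 0, 0]}, {"linear": [33, -13, 33], "angular": [0, 0, 0]}, {"linear": [0, 0, 0], "angular": [0, 0, 0]}, {"linear": [0, 0, 40], "angular": [0, 0, 0]}, {"linear": [0, 0, 40], "angular": [0, 0, 0]}, {"linear": [0, 0, 30], "angular": [0, 0, 0]}, {"linear": [0, 0, 0], "angular": [0, 0, 0]}]' --grip 0.6

```text
time: 35.2
ee_pos: [0.4207, -0.3116, 0.0101]
orientation: [-2.244, -2.193, 0.001]
contact_force: [-0.7, -0.4, 1.3]
opening: 0.0341
finger_force: 0.0
```

```bash
python3 - <<'E'
from h import *
c=shot('wrist','w11')
to((.4217,-.3155,.004),psi=1.543)
blanks(c,(.35,.62,-.55,-.15))
g=cv2.cvtColor(c['img'],cv2.COLOR_RGB2GRAY)
for y in(-.26,-.28):
    xs=np.arange(.38,.46,.001);v=np.array([cv2.getRectSubPix(g,(1,1),tuple(map(float,proj(c,(x,y,.015)))))[0,0] for x in xs])
    d=xs[v<70];print(y,d[[0,-1]] if len(d) else None)
E
```

```text
(z=real tip height, ee=z-.028)
t 35.2 psi 1.547 turn z 0.2 tilt 0.09 j7 0.53 j1 0.51 pos [ 0.4217 -0.3125  0.0123] F [-0.3  0.7 -0.4] op 0.0342 ff 0.0
-> [ 0.4217 -0.3155 -0.024 ] shift [-3.   0.1 36.3]
exact turn [-0.1 -0.1  0.2] q [ 0.51  0.66  0.02  1.99 -0.03  0.49  0.53]
blank px [256. 242.] [283. 511.] mid [ 0.4207 -0.317 ] len 0.249 wid 0.172 dir 3.118
-0.26 [0.387 0.43 ]
-0.28 [0.415 0.428]
```

Emit:
step_arm --commands '[{"linear": [-3, 0, 18], "angular": [0, 0, 0]}, {"linear": [0, 0, 12], "angular": [0, 0, 0]}, {"linear": [0, 0, 5], "angular": [0, 0, 0]}, {"linear": [0, 0, 0], "angular": [0, 0, 0]}, {"linear": [0, 0, 0], "angular": [0, 0, 0]}]'

```text
time: 35.75
ee_pos: [0.423, -0.3169, -0.0207]
orientation: [2.246, 2.192, 0.001]
contact_force: [-0.2, -0.6, 1.0]
opening: 0.0342
finger_force: 0.0
```

Emit:
step_arm --commands '[{"linear": [0, 0, 0], "angular": [0, 0, 0]}, {"linear": [0, 0, 0], "angular": [0, 0, 0]}, {"linear": [0, 0, 0], "angular": [0, 0, 0]}, {"linear": [0, 0, 0], "angular": [0, 0, 0]}]' --grip 1 --force 60

```text
time: 36.15
ee_pos: [0.423, -0.317, -0.0205]
orientation: [2.246, 2.192, 0.001]
contact_force: [-2.3, 0.7, 10.3]
opening: 0.0141
finger_force: 58.7
```

Emit:
step_arm --commands '[{"linear": [0, 0, -20], "angular": [0, 0, 0]}, {"linear": [0, 0, -40], "angular": [0, 0, 0]}, {"linear": [0, 0, -40], "angular": [0, 0, 0]}, {"linear": [0, 0, -40], "angular": [0, 0, 0]}, {"linear": [0, 0, -40], "angular": [0, 0, 0]}, {"linear": [0, 0, -40], "angular": [0, 0, 0]}, {"linear": [0, 0, -40], "angular": [0, 0, 0]}, {"linear": [0, 0, -40], "angular": [0, 0, 0]}, {"linear": [0, 0, -20], "angular": [0, 0, 0]}, {"linear": [0, 0, 0], "angular": [0, 0, 0]}]'

```text
time: 37.15
ee_pos: [0.4228, -0.3169, 0.3018]
orientation: [2.243, 2.189, 0.003]
contact_force: [0.2, 0.1, -0.8]
opening: 0.014
finger_force: 59.2
```

```bash
python3 - <<'E'
from h import *
t=cab(.002,-.048,0)[:2]
to((.47,-.10,.33),(*t,.33),(*t,.044),psi=.521)
c=shot('wrist','w12')
blanks(c,(.35,.62,-.55,-.15))
E
```

```text
(z=real tip height, ee=z-.028)
t 37.1 psi 1.546 turn z 58.7 tilt 0.44 j7 0.52 j1 0.48 pos [ 0.4228 -0.3169  0.3018] F [ 0.2  0.1 -0.8] op 0.0140 ff 59.2
-> [ 0.47  -0.1    0.302] shift [ 148.9 -164.7   -0.2]
-> [0.5271 0.3314 0.302 ] shift [ 264.3 -345.7   -0. ]
-> [0.5271 0.3314 0.016 ] shift [  0.   0. 286.]
exact turn [ 0.5 -0.  58.7] q [ 0.48  0.27  0.06  1.73 -0.02  1.14  0.52]
blank px [344. 157.] [ 12. 103.] mid [ 0.5506 -0.3246] len 0.146 wid 0.016 dir 1.583
blank px [256. 235.] [296. 511.] mid [ 0.4232 -0.4398] len 0.679 wid 0.499 dir 3.117
```

Emit:
step_arm --commands '[{"linear": [0, 0, 0], "angular": [0.5, 0, 8.4]}, {"linear": [0, 0, 0], "angular": [0, 0, 8.4]}, {"linear": [0, 0, 0], "angular": [0, 0, 8.4]}, {"linear": [0, 0, 0], "angular": [0, 0, 8.4]}, {"linear": [0, 0, 0], "angular": [0, 0, 8.4]}, {"linear": [0, 0, 0], "angular": [0, 0, 8.4]}, {"linear": [0, 0, 0], "angular": [0, 0, 8.3]}, {"linear": [24.8, -27.5, 0], "angular": [0, 0, 0]}, {"linear": [24.8, -27.5, 0], "angular": [0, 0, 0]}, {"linear": [24.8, -27.5, 0], "angular": [0, 0, 0]}, {"linear": [24.8, -27.5, 0], "angular": [0, 0, 0]}, {"linear": [24.8, -27.5, 0], "angular": [0, 0, 0]}, {"linear": [24.8, -27.5, 0], "angular": [0, 0, 0]}, {"linear": [0, 0, 0], "angular": [0, 0, 0]}]'

```text
time: 38.6
ee_pos: [0.469, -0.0944, 0.2972]
orientation: [-3.03, -0.819, 0.011]
contact_force: [-0.1, -1.6, -0.3]
opening: 0.014
finger_force: 59.2
```

Emit:
step_arm --commands '[{"linear": [24, -31.4, 0], "angular": [0, 0, 0]}, {"linear": [24, -31.4, 0], "angular": [0, 0, 0]}, {"linear": [24, -31.4, 0], "angular": [0, 0, 0]}, {"linear": [24, -31.4, 0], "angular": [0, 0, 0]}, {"linear": [24, -31.4, 0], "angular": [0, 0, 0]}, {"linear": [24, -31.4, 0], "angular": [0, 0, 0]}, {"linear": [24, -31.4, 0], "angular": [0, 0, 0]}, {"linear": [24, -31.4, 0], "angular": [0, 0, 0]}, {"linear": [24, -31.4, 0], "angular": [0, 0, 0]}, {"linear": [24, -31.4, 0], "angular": [0, 0, 0]}, {"linear": [24, -31.4, 0], "angular": [0, 0, 0]}, {"linear": [0, 0, 0], "angular": [0, 0, 0]}, {"linear": [0, 0, 0], "angular": [0, 0, 0]}]'

```text
time: 39.9
ee_pos: [0.5248, 0.332, 0.296]
orientation: [-3.034, -0.812, 0.013]
contact_force: [-0.3, -0.4, -0.4]
opening: 0.0143
finger_force: 59.2
```

```bash
python3 - <<'E'
from h import *
t=cab(.002,-.048,0)[:2]
to((*t,.14),(*t,.048),psi=.521)
E
```

```text
(z=real tip height, ee=z-.028)
t 39.9 psi 0.523 turn z 0.1 tilt 0.49 j7 -1.75 j1 -0.58 pos [0.5248 0.332  0.296 ] F [-0.3 -0.4 -0.4] op 0.0143 ff 59.2
-> [0.5271 0.3314 0.112 ] shift [  1.7   1.7 184. ]
-> [0.5271 0.3314 0.02  ] shift [ 0.  0. 92.]
exact turn [-0.1  0.5  0.1] q [-0.58  0.44 -0.12  1.48  0.05  1.23 -1.75]
```

Emit:
step_arm --commands '[{"linear": [1.7, 1.7, 40], "angular": [0, 0.5, 0]}, {"linear": [0, 0, 40], "angular": [0, 0, 0]}, {"linear": [0, 0, 40], "angular": [0, 0, 0]}, {"linear": [0, 0, 40], "angular": [0, 0, 0]}, {"linear": [0, 0, 40], "angular": [0, 0, 0]}, {"linear": [0, 0, 30], "angular": [0, 0, 0]}, {"linear": [0, 0, 20], "angular": [0, 0, 0]}, {"linear": [0, 0, 12], "angular": [0, 0, 0]}, {"linear": [0, 0, 6], "angular": [0, 0, 0]}, {"linear": [0, 0, 0], "angular": [0, 0, 0]}, {"linear": [0, 0, 0], "angular": [0, 0, 0]}]'

```text
time: 41.0
ee_pos: [0.5282, 0.3322, 0.0306]
orientation: [-3.032, -0.809, -0.005]
contact_force: [-0.9, -0.7, -0.7]
opening: 0.014
finger_force: 59.2
```

Emit:
step_arm --commands '[{"linear": [0, 0, 4], "angular": [0, 0, 0]}, {"linear": [0, 0, 3], "angular": [0, 0, 0]}, {"linear": [0, 0, 0], "angular": [0, 0, 0]}]'

```text
time: 41.3
ee_pos: [0.5276, 0.332, 0.0224]
orientation: [-3.032, -0.81, -0.003]
contact_force: [0.6, -0.2, -0.7]
opening: 0.0138
finger_force: 59.2
```

Emit:
step_arm --commands '[{"linear": [0, 0, 2], "angular": [0, 0, 0]}, {"linear": [0, 0, 0], "angular": [0, 0, 0]}]'

```text
time: 41.5
ee_pos: [0.5276, 0.3321, 0.0205]
orientation: [-3.032, -0.81, -0.003]
contact_force: [0.6, -0.2, -0.3]
opening: 0.0141
finger_force: 59.2
```

Emit:
step_arm --commands '[{"linear": [0, 0, 1.5], "angular": [0, 0, 0]}, {"linear": [0, 0, 0], "angular": [0, 0, 0]}]'

```text
time: 41.7
ee_pos: [0.5278, 0.3322, 0.0195]
orientation: [-3.032, -0.81, -0.004]
contact_force: [-1.7, -2.0, 6.1]
opening: 0.014
finger_force: 60.1
```

Emit:
step_arm --commands '[{"linear": [0, 0, 1.5], "angular": [0, 0, 0]}, {"linear": [0, 0, 0], "angular": [0, 0, 0]}]'

```text
time: 41.9
ee_pos: [0.5279, 0.3323, 0.0194]
orientation: [-3.032, -0.809, -0.004]
contact_force: [-9.3, -5.0, 31.1]
opening: 0.0139
finger_force: 63.0
```

Emit:
step_arm --commands '[{"linear": [0, 0, -1.5], "angular": [0, 0, 0]}, {"linear": [0, 0, 0], "angular": [0, 0, 0]}]'

```text
time: 42.1
ee_pos: [0.528, 0.3323, 0.0195]
orientation: [-3.032, -0.81, -0.004]
contact_force: [-1.6, -0.8, 11.1]
opening: 0.0134
finger_force: 60.5
```

Emit:
step_arm --commands '[{"linear": [0, 0, 0], "angular": [0, 0, 0]}, {"linear": [0, 0, 0], "angular": [0, 0, 0]}, {"linear": [0, 0, 0], "angular": [0, 0, 0]}, {"linear": [0, 0, -20], "angular": [0, 0, 0]}, {"linear": [0, 0, -40], "angular": [0, 0, 0]}, {"linear": [0, 0, -40], "angular": [0, 0, 0]}, {"linear": [0, 0, -40], "angular": [0, 0, 0]}, {"linear": [0, 0, -40], "angular": [0, 0, 0]}, {"linear": [0, 0, -40], "angular": [0, 0, 0]}, {"linear": [0, 0, -40], "angular": [0, 0, 0]}, {"linear": [0, 0, -20], "angular": [0, 0, 0]}, {"linear": [0, 0, 0], "angular": [0, 0, 0]}, {"linear": [0, 0, 0], "angular": [0, 0, 0]}]' --grip 0.6

```text
time: 43.4
ee_pos: [0.5273, 0.331, 0.2987]
orientation: [-3.032, -0.81, -0.003]
contact_force: [-0.2, 0.5, -0.7]
opening: 0.0342
finger_force: 0.0
```

```bash
cat >> h.py <<'E'
def rackscan(c):
    g=cv2.cvtColor(c['img'],cv2.COLOR_RGB2GRAY)
    for x in(.07,.06,.03,.0,-.03,-.05,-.065):
        ys=np.arange(-.1,.1,.001);P=np.array([proj(c,cab(x,y,.054)) for y in ys])
        v=np.array([g[int(round(q)),int(round(p))] if 0<=p<511 and 0<=q<383 else 255 for p,q in P]); d=ys[v<75]
        print(x,'dark y',np.split(d,np.where(np.diff(d)>.004)[0]+1) and [(round(s[0],3),round(s[-1],3)) for s in np.split(d,np.where(np.diff(d)>.004)[0]+1) if len(s)])
E
python3 - <<'E'
from h import *
to((.47,-.1,.31),(.5506,-.3246,.31),psi=.521)
rackscan(shot('wrist','w13'))
E
```

```text
(z=real tip height, ee=z-.028)
t 43.4 psi 0.522 turn z 0.0 tilt 0.22 j7 -1.75 j1 -0.58 pos [0.5273 0.331  0.2987] F [-0.2  0.5 -0.7] op 0.0342 ff 0.0
-> [ 0.47  -0.1    0.282] shift [-264.2  345.3   16.7]
-> [ 0.5506 -0.3246  0.282 ] shift [-41.9 234.9  -0. ]
exact turn [-0.2 -0.2  0. ] q [-0.58  0.44 -0.12  1.48  0.05  1.22 -1.75]
0.07 dark y [(np.float64(-0.053), np.float64(-0.041))]
0.06 dark y [(np.float64(-0.053), np.float64(-0.049)), (np.float64(-0.045), np.float64(-0.041))]
0.03 dark y [(np.float64(-0.053), np.float64(-0.041))]
0.0 dark y [(np.float64(-0.054), np.float64(-0.046)), (np.float64(-0.042), np.float64(-0.041))]
-0.03 dark y [(np.float64(-0.054), np.float64(-0.04))]
-0.05 dark y [(np.float64(-0.054), np.float64(-0.04))]
-0.065 dark y [(np.float64(-0.054), np.float64(-0.052)), (np.float64(-0.047), np.float64(-0.04))]
```

Emit:
step_arm --commands '[{"linear": [-26.4, 34.5, 0], "angular": [0, 0, 0]}, {"linear": [-26.4, 34.5, 0], "angular": [0, 0, 0]}, {"linear": [-26.4, 34.5, 0], "angular": [0, 0, 0]}, {"linear": [-26.4, 34.5, 0], "angular": [0, 0, 0]}, {"linear": [-26.4, 34.5, 0], "angular": [0, 0, 0]}, {"linear": [-26.4, 34.5, 0], "angular": [0, 0, 0]}, {"linear": [-26.4, 34.5, 0], "angular": [0, 0, 0]}, {"linear": [-26.4, 34.5, 0], "angular": [0, 0, 0]}, {"linear": [-26.4, 34.5, 0], "angular": [0, 0, 0]}, {"linear": [-26.4, 34.5, 0], "angular": [0, 0, 0]}, {"linear": [-7, 39.2, 0], "angular": [0, 0, 0]}, {"linear": [-7, 39.2, 0], "angular": [0, 0, 0]}, {"linear": [-7, 39.2, 0], "angular": [0, 0, 0]}, {"linear": [-7, 39.2, 0], "angular": [0, 0, 0]}, {"linear": [-7, 39.2, 0], "angular": [0, 0, 0]}, {"linear": [-7, 39.2, 0], "angular": [0, 0, 0]}, {"linear": [0, 0, 0], "angular": [0, 0, 0]}]'

```text
time: 45.15
ee_pos: [0.5506, -0.329, 0.2941]
orientation: [-3.034, -0.803, 0.002]
contact_force: [-0.8, 0.1, -0.9]
opening: 0.0343
finger_force: 0.0
```

Emit:
step_arm --commands '[{"linear": [0, 0, 0], "angular": [0, 0, -7.6]}, {"linear": [0, 0, 0], "angular": [0, 0, -7.6]}, {"linear": [0, 0, 0], "angular": [0, 0, -7.6]}, {"linear": [0, 0, 0], "angular": [0, 0, -7.6]}, {"linear": [0, 0, 0], "angular": [0, 0, -7.6]}, {"linear": [0, 0, 0], "angular": [0, 0, -7.6]}, {"linear": [0, 0, 0], "angular": [0, 0, -7.6]}, {"linear": [0, 0, 0], "angular": [0, 0, -7.6]}, {"linear": [0, 0, 0], "angular": [0, 0, 0]}, {"linear": [0, 0, 0], "angular": [0, 0, 0]}]'

```text
time: 46.15
ee_pos: [0.5511, -0.3242, 0.2958]
orientation: [-2.21, -2.228, -0.005]
contact_force: [0.5, -0.6, 0.6]
opening: 0.034
finger_force: 0.0
```

```bash
python3 - <<'E'
from h import *
to((.5506,-.3246,.10),(.5506,-.3246,.0075),psi=1.583)
c=shot('wrist','w14')
g=cv2.cvtColor(c['img'],cv2.COLOR_RGB2GRAY)
blanks(c,(.35,.62,-.55,-.15))
for y in np.arange(-.42,-.22,.01):
    xs=np.arange(.50,.62,.001);P=[proj(c,(x,y,.015)) for x in xs]
    v=np.array([g[int(round(q)),int(round(p))] if 0<=p<511 and 0<=q<383 else 255 for p,q in P]);d=xs[v<70]
    print(round(y,3),int(P[0][1]),(d[0].round(3),d[-1].round(3)) if len(d) else None,end=' | ')
E
```

```text
(z=real tip height, ee=z-.028)
t 46.1 psi 1.579 turn z -0.2 tilt 0.26 j7 0.43 j1 0.48 pos [ 0.5511 -0.3242  0.2958] F [ 0.5 -0.6  0.6] op 0.0340 ff 0.0
-> [ 0.5506 -0.3246  0.072 ] shift [ -0.4  -0.5 223.8]
-> [ 0.5506 -0.3246 -0.0205] shift [ 0.   0.  92.5]
exact turn [ 0.  -0.3 -0.2] q [ 0.48  0.47 -0.06  1.44  0.02  1.23  0.43]
blank px [256. 262.] [241. 511.] mid [ 0.5539 -0.4863] len 0.700 wid 0.413 dir 0.008
blank px [256. 156.] [105.   9.] mid [ 0.5525 -0.3252] len 0.146 wid 0.012 dir 1.583
-0.42 221 None | -0.41 214 None | -0.4 207 (np.float64(0.548), np.float64(0.56)) | -0.39 201 (np.float64(0.548), np.float64(0.56)) | -0.38 194 (np.float64(0.548), np.float64(0.56)) | -0.37 187 (np.float64(0.548), np.float64(0.559)) | -0.36 180 (np.float64(0.546), np.float64(0.559)) | -0.35 173 (np.float64(0.546), np.float64(0.559)) | -0.34 166 (np.float64(0.546), np.float64(0.559)) | -0.33 159 (np.float64(0.546), np.float64(0.559)) | -0.32 152 (np.float64(0.546), np.float64(0.559)) | -0.31 145 (np.float64(0.546), np.float64(0.559)) | -0.3 137 (np.float64(0.546), np.float64(0.559)) | -0.29 130 (np.float64(0.546), np.float64(0.558)) | -0.28 122 (np.float64(0.546), np.float64(0.558)) | -0.27 115 (np.float64(0.544), np.float64(0.558)) | -0.26 107 (np.float64(0.544), np.float64(0.558)) | -0.25 99 None | -0.24 91 None | -0.23 83 None |
```

Emit:
step_arm --commands '[{"linear": [-1, 1, 40], "angular": [0, -0.3, -0.2]}, {"linear": [0, 0, 40], "angular": [0, 0, 0]}, {"linear": [0, 0, 40], "angular": [0, 0, 0]}, {"linear": [0, 0, 40], "angular": [0, 0, 0]}, {"linear": [0, 0, 40], "angular": [0, 0, 0]}, {"linear": [0, 0, 40], "angular": [0, 0, 0]}, {"linear": [0, 0, 30], "angular": [0, 0, 0]}, {"linear": [0, 0, 20], "angular": [0, 0, 0]}, {"linear": [0, 0, 14], "angular": [0, 0, 0]}, {"linear": [0, 0, 8], "angular": [0, 0, 0]}, {"linear": [0, 0, 4], "angular": [0, 0, 0]}, {"linear": [0, 0, 0], "angular": [0, 0, 0]}, {"linear": [0, 0, 0], "angular": [0, 0, 0]}]'

```text
time: 47.5
ee_pos: [0.5532, -0.3259, -0.0185]
orientation: [2.202, 2.236, 0.0]
contact_force: [-0.0, 0.6, 0.2]
opening: 0.0346
finger_force: 0.0
```

Emit:
step_arm --commands '[{"linear": [0, 0, 0], "angular": [0, 0, 0]}, {"linear": [0, 0, 0], "angular": [0, 0, 0]}, {"linear": [0, 0, 0], "angular": [0, 0, 0]}, {"linear": [0, 0, 0], "angular": [0, 0, 0]}]' --grip 1 --force 60

```text
time: 47.9
ee_pos: [0.5532, -0.3259, -0.0184]
orientation: [2.202, 2.237, 0.0]
contact_force: [-0.9, 1.0, 9.2]
opening: 0.0136
finger_force: 58.7
```

Emit:
step_arm --commands '[{"linear": [0, 0, -20], "angular": [0, 0, 0]}, {"linear": [0, 0, -40], "angular": [0, 0, 0]}, {"linear": [0, 0, -40], "angular": [0, 0, 0]}, {"linear": [0, 0, -40], "angular": [0, 0, 0]}, {"linear": [0, 0, -40], "angular": [0, 0, 0]}, {"linear": [0, 0, -40], "angular": [0, 0, 0]}, {"linear": [0, 0, -40], "angular": [0, 0, 0]}, {"linear": [0, 0, -40], "angular": [0, 0, 0]}, {"linear": [0, 0, -20], "angular": [0, 0, 0]}, {"linear": [0, 0, 0], "angular": [0, 0, 0]}]'

```text
time: 48.9
ee_pos: [0.5533, -0.3258, 0.3043]
orientation: [2.199, 2.234, 0.002]
contact_force: [0.4, -0.8, -0.3]
opening: 0.0137
finger_force: 58.9
```

```bash
python3 - <<'E'
from h import *
t=cab(.0,.046,0)[:2]
to((.47,-.10,.33),(*t,.33),(*t,.048),psi=.521)
E
```

```text
(z=real tip height, ee=z-.028)
t 48.9 psi 1.586 turn z 61.0 tilt 0.41 j7 0.43 j1 0.48 pos [ 0.5533 -0.3258  0.3043] F [ 0.4 -0.8 -0.3] op 0.0137 ff 58.9
-> [ 0.47  -0.1    0.302] shift [  40.1 -237.3    2.3]
-> [0.4786 0.4119 0.302 ] shift [ 262.3 -439.7   -0. ]
-> [0.4786 0.4119 0.02  ] shift [  0.   0. 282.]
exact turn [ 0.4  0.  61. ] q [ 0.48  0.47 -0.06  1.43  0.03  1.24  0.43]
```

Emit:
step_arm --commands '[{"linear": [0, 0, -4], "angular": [0.4, 0, 8.5]}, {"linear": [0, 0, 0], "angular": [0, 0, 8.5]}, {"linear": [0, 0, 0], "angular": [0, 0, 8.5]}, {"linear": [0, 0, 0], "angular": [0, 0, 8.5]}, {"linear": [0, 0, 0], "angular": [0, 0, 8.5]}, {"linear": [0, 0, 0], "angular": [0, 0, 8.5]}, {"linear": [0, 0, 0], "angular": [0, 0, 8.5]}, {"linear": [0, 0, 0], "angular": [0, 0, 1.5]}, {"linear": [6.7, -39.5, 0], "angular": [0, 0, 0]}, {"linear": [6.7, -39.5, 0], "angular": [0, 0, 0]}, {"linear": [6.7, -39.5, 0], "angular": [0, 0, 0]}, {"linear": [6.7, -39.5, 0], "angular": [0, 0, 0]}, {"linear": [6.7, -39.5, 0], "angular": [0, 0, 0]}, {"linear": [6.7, -39.5, 0], "angular": [0, 0, 0]}, {"linear": [0, 0, 0], "angular": [0, 0, 0]}]'

```text
time: 50.4
ee_pos: [0.4679, -0.0954, 0.305]
orientation: [-3.03, -0.824, 0.009]
contact_force: [1.5, -0.9, -0.5]
opening: 0.0135
finger_force: 59.0
```

Emit:
step_arm --commands '[{"linear": [22, -32.8, 0], "angular": [0, 0, 0]}, {"linear": [22, -32.8, 0], "angular": [0, 0, 0]}, {"linear": [22, -32.8, 0], "angular": [0, 0, 0]}, {"linear": [22, -32.8, 0], "angular": [0, 0, 0]}, {"linear": [22, -32.8, 0], "angular": [0, 0, 0]}, {"linear": [22, -32.8, 0], "angular": [0, 0, 0]}, {"linear": [22, -32.8, 0], "angular": [0, 0, 0]}, {"linear": [22, -32.8, 0], "angular": [0, 0, 0]}, {"linear": [22, -32.8, 0], "angular": [0, 0, 0]}, {"linear": [22, -32.8, 0], "angular": [0, 0, 0]}, {"linear": [22, -32.8, 0], "angular": [0, 0, 0]}, {"linear": [22, -32.8, 0], "angular": [0, 0, 0]}, {"linear": [0, 0, 0], "angular": [0, 0, 0]}, {"linear": [0, 0, 0], "angular": [0, 0, 0]}]'

```text
time: 51.8
ee_pos: [0.5016, 0.3733, 0.3033]
orientation: [3.034, 0.816, -0.011]
contact_force: [0.0, 0.4, -0.5]
opening: 0.0134
finger_force: 59.0
```

```bash
python3 - <<'E'
from h import *
t=cab(.002,.0,0)[:2]
to((*t,.05),psi=.521)
E
```

```text
(z=real tip height, ee=z-.028)
t 51.8 psi 0.525 turn z 0.3 tilt 0.39 j7 -1.83 j1 -0.63 pos [0.5016 0.3733 0.3033] F [ 0.   0.4 -0.5] op 0.0134 ff 59.0
-> [0.5032 0.373  0.022 ] shift [  1.2   1.1 281.3]
exact turn [-0.1  0.4  0.3] q [-0.63  0.45 -0.15  1.46  0.06  1.25 -1.83]
```

Emit:
step_arm --commands '[{"linear": [1.2, 1, 40], "angular": [0, 0.4, 0.3]}, {"linear": [0, 0, 40], "angular": [0, 0, 0]}, {"linear": [0, 0, 40], "angular": [0, 0, 0]}, {"linear": [0, 0, 40], "angular": [0, 0, 0]}, {"linear": [0, 0, 40], "angular": [0, 0, 0]}, {"linear": [0, 0, 30], "angular": [0, 0, 0]}, {"linear": [0, 0, 22], "angular": [0, 0, 0]}, {"linear": [0, 0, 14], "angular": [0, 0, 0]}, {"linear": [0, 0, 8], "angular": [0, 0, 0]}, {"linear": [0, 0, 0], "angular": [0, 0, 0]}, {"linear": [0, 0, 0], "angular": [0, 0, 0]}]'

```text
time: 52.9
ee_pos: [0.5037, 0.3735, 0.0312]
orientation: [-3.035, -0.802, -0.003]
contact_force: [0.7, 0.6, 0.9]
opening: 0.0136
finger_force: 59.0
```

Emit:
step_arm --commands '[{"linear": [0, 0, 4], "angular": [0, 0, 0]}, {"linear": [0, 0, 0], "angular": [0, 0, 0]}]'

```text
time: 53.1
ee_pos: [0.5032, 0.3735, 0.0265]
orientation: [-3.035, -0.802, -0.002]
contact_force: [-0.1, -0.5, -0.8]
opening: 0.0133
finger_force: 59.0
```

Emit:
step_arm --commands '[{"linear": [0, 0, 1.5], "angular": [0, 0, 0]}, {"linear": [0, 0, 0], "angular": [0, 0, 0]}]'

```text
time: 53.3
ee_pos: [0.5031, 0.3734, 0.0247]
orientation: [-3.035, -0.802, -0.002]
contact_force: [0.1, -0.5, 0.1]
opening: 0.0138
finger_force: 59.0
```

Emit:
step_arm --commands '[{"linear": [0, 0, 2], "angular": [0, 0, 0]}, {"linear": [0, 0, 0], "angular": [0, 0, 0]}]'

```text
time: 53.5
ee_pos: [0.503, 0.3733, 0.0225]
orientation: [-3.035, -0.802, -0.001]
contact_force: [-0.0, 0.8, -0.5]
opening: 0.0138
finger_force: 59.0
```

Emit:
step_arm --commands '[{"linear": [0, 0, 1.3], "angular": [0, 0, 0]}, {"linear": [0, 0, 0], "angular": [0, 0, 0]}]'

```text
time: 53.7
ee_pos: [0.5032, 0.3734, 0.0216]
orientation: [-3.035, -0.802, -0.002]
contact_force: [-1.5, -0.9, 3.9]
opening: 0.0138
finger_force: 59.5
```

Emit:
step_arm --commands '[{"linear": [0, 0, 0], "angular": [0, 0, 0]}, {"linear": [0, 0, 0], "angular": [0, 0, 0]}, {"linear": [0, 0, 0], "angular": [0, 0, 0]}, {"linear": [0, 0, -20], "angular": [0, 0, 0]}, {"linear": [0, 0, -40], "angular": [0, 0, 0]}, {"linear": [0, 0, -40], "angular": [0, 0, 0]}, {"linear": [0, 0, -40], "angular": [0, 0, 0]}, {"linear": [0, 0, -40], "angular": [0, 0, 0]}, {"linear": [0, 0, -40], "angular": [0, 0, 0]}, {"linear": [0, 0, -40], "angular": [0, 0, 0]}, {"linear": [0, 0, -40], "angular": [0, 0, 0]}, {"linear": [0, 0, -40], "angular": [0, 0, 0]}, {"linear": [0, 0, -20], "angular": [0, 0, 0]}, {"linear": [0, 0, 0], "angular": [0, 0, 0]}]' --grip 0.6

```text
time: 55.1
ee_pos: [0.5036, 0.3731, 0.3845]
orientation: [-3.033, -0.801, -0.008]
contact_force: [0.9, 0.3, 0.2]
opening: 0.0344
finger_force: 0.0
```

```bash
python3 - <<'E'
from h import *
b=cab(-.159,0,0)[:2]
c=shot('wrist','w15');rackscan(c)
to((*b,.40),(*b,.255),psi=.521+np.pi/2)
t=shot('top','t15');g=cv2.cvtColor(t['img'],cv2.COLOR_RGB2GRAY)
blanks(t,(.38,.62,-.2,.12),100)
E
```

```text
0.07 dark y [(np.float64(-0.054), np.float64(-0.04)), (np.float64(-0.005), np.float64(0.007))]
0.06 dark y [(np.float64(-0.054), np.float64(-0.049)), (np.float64(-0.044), np.float64(-0.039)), (np.float64(-0.005), np.float64(0.007))]
0.03 dark y [(np.float64(-0.053), np.float64(-0.039)), (np.float64(-0.005), np.float64(0.008))]
0.0 dark y [(np.float64(-0.054), np.float64(-0.04)), (np.float64(-0.005), np.float64(0.008))]
-0.03 dark y [(np.float64(-0.053), np.float64(-0.046)), (np.float64(-0.042), np.float64(-0.04)), (np.float64(-0.005), np.float64(0.008))]
-0.05 dark y [(np.float64(-0.054), np.float64(-0.039)), (np.float64(-0.005), np.float64(0.007))]
-0.065 dark y [(np.float64(-0.052), np.float64(-0.052)), (np.float64(-0.046), np.float64(-0.039)), (np.float64(-0.005), np.float64(0.007))]
(z=real tip height, ee=z-.028)
t 55.1 psi 0.517 turn z -90.3 tilt 0.23 j7 -1.83 j1 -0.64 pos [0.5032 0.3727 0.3824] F [ 0.5  0.  -0.5] op 0.0342 ff 0.0
-> [0.3636 0.2929 0.372 ] shift [   0.2 -160.8   10.4]
-> [0.3636 0.2929 0.227 ] shift [  0.   0. 145.]
exact turn [  0.1  -0.3 -90.3] q [-0.64  0.4  -0.14  1.33  0.06  1.41 -1.83]
```

Emit:
step_arm --commands '[{"linear": [0, 0, 0], "angular": [0, -0.3, -8.3]}, {"linear": [0, 0, 0], "angular": [0, 0, -8.3]}, {"linear": [0, 0, 0], "angular": [0, 0, -8.3]}, {"linear": [0, 0, 0], "angular": [0, 0, -8.3]}, {"linear": [0, 0, 0], "angular": [0, 0, -8.3]}, {"linear": [0, 0, 0], "angular": [0, 0, -8.3]}, {"linear": [0, 0, 0], "angular": [0, 0, -8.3]}, {"linear": [0, 0, 0], "angular": [0, 0, -8.3]}, {"linear": [0, 0, 0], "angular": [0, 0, -8.3]}, {"linear": [0, 0, 0], "angular": [0, 0, -8.3]}, {"linear": [0, 0, 0], "angular": [0, 0, -7.3]}, {"linear": [0, -40, 0], "angular": [0, 0, 0]}, {"linear": [0, -40, 0], "angular": [0, 0, 0]}, {"linear": [0, -40, 0], "angular": [0, 0, 0]}, {"linear": [0, -38, 0], "angular": [0, 0, 0]}, {"linear": [0, 0, 0], "angular": [0, 0, 0]}, {"linear": [0, 0, 0], "angular": [0, 0, 0]}]'

```text
time: 56.9
ee_pos: [0.3658, 0.2932, 0.3816]
orientation: [-1.572, -2.717, 0.004]
contact_force: [0.7, -0.1, -0.4]
opening: 0.0338
finger_force: 0.0
```

```bash
python3 - <<'E'
from h import *
to((.3648,.2954,.257),psi=.521+np.pi/2)
E
```

```text
(z=real tip height, ee=z-.028)
t 56.9 psi 2.093 turn z 0.0 tilt 0.23 j7 -0.35 j1 -0.37 pos [0.3658 0.2932 0.3816] F [ 0.7 -0.1 -0.4] op 0.0338 ff 0.0
-> [0.3648 0.2954 0.229 ] shift [  2.4   0.2 152.6]
exact turn [-0.2 -0.1  0. ] q [-0.37  0.14 -0.49  1.7   0.07  1.32 -0.35]
```

Emit:
step_arm --commands '[{"linear": [2, 0, 40], "angular": [-0.2, -0.1, 0]}, {"linear": [0, 0, 40], "angular": [0, 0, 0]}, {"linear": [0, 0, 30], "angular": [0, 0, 0]}, {"linear": [0, 0, 20], "angular": [0, 0, 0]}, {"linear": [0, 0, 12], "angular": [0, 0, 0]}, {"linear": [0, 0, 8], "angular": [0, 0, 0]}, {"linear": [0, 0, 0], "angular": [0, 0, 0]}]'

```text
time: 57.6
ee_pos: [0.3649, 0.2954, 0.2313]
orientation: [-1.573, -2.719, 0.002]
contact_force: [0.2, -0.4, 1.3]
opening: 0.0346
finger_force: 0.0
```

Emit:
step_arm --commands '[{"linear": [0, 0, 0], "angular": [0, 0, 0]}, {"linear": [0, 0, 0], "angular": [0, 0, 0]}, {"linear": [0, 0, 0], "angular": [0, 0, 0]}, {"linear": [0, 0, 0], "angular": [0, 0, 0]}]' --grip 1 --force 40

```text
time: 58.0
ee_pos: [0.3652, 0.2958, 0.2328]
orientation: [1.573, 2.719, 0.002]
contact_force: [-0.6, 0.6, 7.3]
opening: 0.0086
finger_force: 39.3
```

```bash
python3 - <<'E'
from h import *
to((.3648,.2954,.257),(.5753,.4139,.1786),psi=.521+np.pi/2)
E
```

```text
(z=real tip height, ee=z-.028)
t 58.0 psi 2.092 turn z 0.0 tilt 0.07 j7 -0.44 j1 -0.40 pos [0.3652 0.2958 0.2328] F [-0.6  0.6  7.3] op 0.0086 ff 39.3
-> [0.3648 0.2954 0.229 ] shift [-0.1 -0.5  3.8]
-> [0.5753 0.4139 0.1506] shift [ -2.  241.6  78.4]
exact turn [ 0.1 -0.   0. ] q [-0.4   0.27 -0.49  1.94  0.15  0.97 -0.44]
```

Emit:
step_arm --commands '[{"linear": [0, 19, -5], "angular": [0, 0, 0]}, {"linear": [0, 19, -3], "angular": [0, 0, 0]}, {"linear": [0, 19, -2], "angular": [0, 0, 0]}, {"linear": [0, 19, 0], "angular": [0, 0, 0]}, {"linear": [0, 19, 2], "angular": [0, 0, 0]}, {"linear": [0, 19, 3], "angular": [0, 0, 0]}, {"linear": [0, 19, 5], "angular": [0, 0, 0]}, {"linear": [0, 0, 0], "angular": [0, 0, 0]}]'

```text
time: 58.8
ee_pos: [0.4825, 0.362, 0.2317]
orientation: [1.575, 2.717, 0.001]
contact_force: [5.2, -2.6, 1.5]
opening: 0.0089
finger_force: 40.9
```

Emit:
step_arm --commands '[{"linear": [0, 18, 7], "angular": [0, 0, 0]}, {"linear": [0, 18, 8], "angular": [0, 0, 0]}, {"linear": [0, 17, 10], "angular": [0, 0, 0]}, {"linear": [0, 16, 11], "angular": [0, 0, 0]}, {"linear": [0, 15, 12], "angular": [0, 0, 0]}, {"linear": [0, 14, 14], "angular": [0, 0, 0]}, {"linear": [0, 0, 0], "angular": [0, 0, 0]}]'

```text
time: 59.5
ee_pos: [0.5674, 0.4102, 0.1686]
orientation: [1.574, 2.717, 0.0]
contact_force: [5.9, -2.4, 0.1]
opening: 0.0081
finger_force: 42.4
```

```bash
python3 - <<'E'
from h import *
to((.5753,.4139,.1786),psi=.521+np.pi/2)
E
```

```text
(z=real tip height, ee=z-.028)
t 59.5 psi 2.091 turn z -0.0 tilt 0.09 j7 -0.40 j1 -0.48 pos [0.5674 0.4102 0.1686] F [ 5.9 -2.4  0.1] op 0.0081 ff 42.4
-> [0.5753 0.4139 0.1506] shift [-0.7  8.7 18. ]
exact turn [ 0.   0.1 -0. ] q [-0.48  0.7  -0.4   1.4   0.29  1.1  -0.4 ]
```

Emit:
step_arm --commands '[{"linear": [0, 5, 7], "angular": [0, 0, 0]}, {"linear": [0, 4, 6], "angular": [0, 0, 0]}, {"linear": [0, 0, 0], "angular": [0, 0, 0]}]'

```text
time: 59.8
ee_pos: [0.5756, 0.4148, 0.1575]
orientation: [1.574, 2.715, 0.004]
contact_force: [11.1, -0.9, 3.4]
opening: 0.0081
finger_force: 43.0
```

Emit:
step_arm --commands '[{"linear": [0, 1, 3], "angular": [0, 0, 0]}, {"linear": [0, 0, 0], "angular": [0, 0, 0]}]'

```text
time: 60.0
ee_pos: [0.577, 0.4156, 0.1556]
orientation: [1.574, 2.715, 0.007]
contact_force: [13.5, 1.0, 5.9]
opening: 0.0081
finger_force: 43.3
```

Emit:
step_arm --commands '[{"linear": [0, 0, 2], "angular": [0, 0, 0]}, {"linear": [0, 0, 0], "angular": [0, 0, 0]}]'

```text
time: 60.2
ee_pos: [0.5775, 0.4159, 0.1548]
orientation: [1.574, 2.714, 0.01]
contact_force: [13.7, 0.2, 14.6]
opening: 0.0086
finger_force: 44.3
```

Emit:
step_arm --commands '[{"linear": [0, -1, 2], "angular": [0, 0, 0]}, {"linear": [0, 0, 0], "angular": [0, 0, 0]}]'

```text
time: 60.4
ee_pos: [0.5776, 0.4161, 0.1544]
orientation: [1.573, 2.712, 0.014]
contact_force: [15.2, 0.3, 26.1]
opening: 0.0083
finger_force: 45.7
```

Emit:
step_arm --commands '[{"linear": [0, -1, 1], "angular": [0, 0, 0]}, {"linear": [0, 0, 0], "angular": [0, 0, 0]}, {"linear": [0, 0, 0], "angular": [0, 0, 0]}]'

```text
time: 60.7
ee_pos: [0.5777, 0.4161, 0.1543]
orientation: [1.573, 2.711, 0.018]
contact_force: [17.8, 0.7, 32.6]
opening: 0.0085
finger_force: 46.2
```

Emit:
step_arm --commands '[{"linear": [0, 0, 0], "angular": [0, 0, 0]}, {"linear": [0, 0, 0], "angular": [0, 0, 0]}, {"linear": [0, 0, 0], "angular": [0, 0, 0]}, {"linear": [0, 0, -40], "angular": [0, 0, 0]}, {"linear": [0, 0, -40], "angular": [0, 0, 0]}, {"linear": [0, 0, -40], "angular": [0, 0, 0]}, {"linear": [0, 0, -10], "angular": [0, 0, 0]}, {"linear": [0, 0, 0], "angular": [0, 0, 0]}]' --grip 0.5

```text
time: 61.5
ee_pos: [0.5723, 0.415, 0.2803]
orientation: [1.573, 2.719, 0.003]
contact_force: [0.5, 0.1, -0.6]
opening: 0.0423
finger_force: 0.0
```

```bash
python3 - <<'E'
from h import *
c=shot('wrist','w16')
p=TB-np.array([.867,.498])*.034
to((*p,.32),(*p,.105),psi=.521+np.pi/2)
a=load('w6')
cv2.imwrite('pics/w16b.png',np.hstack([a['img'][20:330,80:320,::-1],c['img'][20:330,80:320,::-1]]))
E
```

```text
(z=real tip height, ee=z-.028)
t 61.5 psi 2.093 turn z 0.1 tilt 0.04 j7 -0.36 j1 -0.48 pos [0.5718 0.4145 0.2784] F [-0.1  0.7 -0.5] op 0.0427 ff 0.0
-> [0.4815 0.1611 0.292 ] shift [-174.9 -204.5  -13.6]
-> [0.4815 0.1611 0.077 ] shift [  0.   0. 215.]
exact turn [-0.   0.   0.1] q [-0.48  0.63 -0.41  1.24  0.25  1.32 -0.36]
```

View pics/w16b.png

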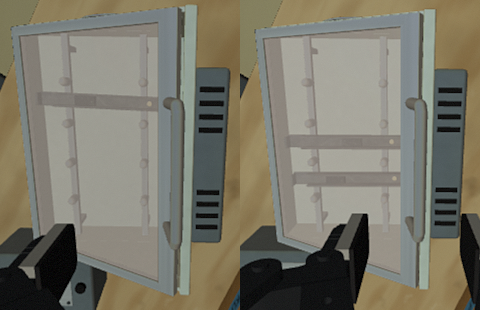

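The view shows the flap shut as it was at the start, with both rinsed blanks across the bars in separate places. Next I push the toggle back on.

Emit:
step_arm --commands '[{"linear": [-25, -29.2, -2], "angular": [0, 0, 0]}, {"linear": [-25, -29.2, -2], "angular": [0, 0, 0]}, {"linear": [-25, -29.2, -2], "angular": [0, 0, 0]}, {"linear": [-25, -29.2, -2], "angular": [0, 0, 0]}, {"linear": [-25, -29.2, -2], "angular": [0, 0, 0]}, {"linear": [-25, -29.2, -2], "angular": [0, 0, 0]}, {"linear": [-25, -29.2, -2], "angular": [0, 0, 0]}, {"linear": [0, 0, 0], "angular": [0, 0, 0]}, {"linear": [0, 0, 0], "angular": [0, 0, 0]}]' --grip 1

```text
time: 62.45
ee_pos: [0.4816, 0.1601, 0.292]
orientation: [-1.575, -2.717, 0.002]
contact_force: [0.7, 0.9, -0.2]
opening: -0.0002
finger_force: 0.0
```

```bash
python3 - <<'E'
from h import *
p=TB-np.array([.867,.498])*.036
to((*p,.103),psi=.521+np.pi/2)
E
```

```text
(z=real tip height, ee=z-.028)
t 62.5 psi 2.091 turn z -0.0 tilt 0.10 j7 -0.04 j1 -0.09 pos [0.4816 0.1601 0.292 ] F [ 0.7  0.9 -0.2] op -0.0002 ff 0.0
-> [0.4798 0.1601 0.075 ] shift [  0.9  -1.6 217. ]
exact turn [-0.1 -0.  -0. ] q [-0.09  0.27 -0.43  1.77  0.12  1.13 -0.04]
```

Emit:
step_arm --commands '[{"linear": [1, -2, 40], "angular": [0, 0, 0]}, {"linear": [0, 0, 40], "angular": [0, 0, 0]}, {"linear": [0, 0, 40], "angular": [0, 0, 0]}, {"linear": [0, 0, 40], "angular": [0, 0, 0]}, {"linear": [0, 0, 30], "angular": [0, 0, 0]}, {"linear": [0, 0, 17], "angular": [0, 0, 0]}, {"linear": [0, 0, 10], "angular": [0, 0, 0]}, {"linear": [0, 0, 0], "angular": [0, 0, 0]}, {"linear": [0, 8, 0], "angular": [0, 0, 0]}, {"linear": [0, 6, 0], "angular": [0, 0, 0]}, {"linear": [0, 0, 0], "angular": [0, 0, 0]}]'

```text
time: 63.55
ee_pos: [0.4931, 0.1684, 0.0767]
orientation: [1.573, 2.719, 0.002]
contact_force: [-1.2, -0.4, 1.3]
opening: -0.0002
finger_force: 1.1
```

Emit:
step_arm --commands '[{"linear": [0, 5, 0], "angular": [0, 0, 0]}, {"linear": [0, 4, 0], "angular": [0, 0, 0]}, {"linear": [0, 0, 0], "angular": [0, 0, 0]}]'

```text
time: 63.85
ee_pos: [0.5005, 0.1727, 0.0762]
orientation: [1.573, 2.719, 0.001]
contact_force: [0.8, -0.5, -0.2]
opening: -0.0001
finger_force: 0.0
```

Emit:
step_arm --commands '[{"linear": [0, 4, 0], "angular": [0, 0, 0]}, {"linear": [0, 0, 0], "angular": [0, 0, 0]}]'

```text
time: 64.05
ee_pos: [0.5037, 0.1746, 0.0761]
orientation: [1.573, 2.719, 0.0]
contact_force: [-0.1, 0.2, -0.1]
opening: 0.0
finger_force: 0.0
```

Emit:
step_arm --commands '[{"linear": [0, 3, 0], "angular": [0, 0, 0]}, {"linear": [0, 0, 0], "angular": [0, 0, 0]}]'

```text
time: 64.25
ee_pos: [0.5048, 0.1751, 0.0757]
orientation: [-1.573, -2.718, 0.004]
contact_force: [-6.3, -3.0, 4.2]
opening: 0.0
finger_force: 4.2
```

Force rose, then dropped at the snap, then rose again at the stop. I back off, rise and check.

Emit:
step_arm --commands '[{"linear": [0, -15, 0], "angular": [0, 0, 0]}, {"linear": [0, -10, -10], "angular": [0, 0, 0]}, {"linear": [0, 0, -40], "angular": [0, 0, 0]}, {"linear": [0, 0, -40], "angular": [0, 0, 0]}, {"linear": [0, 0, -40], "angular": [0, 0, 0]}, {"linear": [0, 0, -40], "angular": [0, 0, 0]}, {"linear": [0, -40, -40], "angular": [0, 0, 0]}, {"linear": [-40, 0, 0], "angular": [0, 0, 0]}, {"linear": [-40, 0, 0], "angular": [0, 0, 0]}, {"linear": [-40, 0, 0], "angular": [0, 0, 0]}, {"linear": [-40, 0, 0], "angular": [0, 0, 0]}, {"linear": [0, 0, 0], "angular": [0, 0, 0]}, {"linear": [0, 0, 0], "angular": [0, 0, 0]}]'

```text
time: 65.55
ee_pos: [0.5332, 0.0065, 0.2818]
orientation: [-1.575, -2.718, -0.0]
contact_force: [0.2, 0.0, 0.9]
opening: -0.0001
finger_force: 0.0
```

```bash
python3 - <<'E'
from h import *
to()
c=shot('wrist','w17');s=shot('side','s17')
print([proj(c,[*(TB+np.array([.867,.498])*d),z]) for d,z in((.0107,.12),(-.0107,.12),(0,.085))])
cv2.imwrite('pics/f.png',np.hstack([c['img'][:,:,::-1][:, 60:460],np.clip(s['img'][:,:,::-1][:,150:550]*1.5,0,255).astype(np.uint8)]))
E
```

```text
(z=real tip height, ee=z-.028)
t 65.5 psi 2.091 turn z -0.0 tilt 0.01 j7 0.29 j1 0.15 pos [0.5332 0.0065 0.2818] F [0.2 0.  0.9] op -0.0001 ff 0.0
exact turn [-0. -0.  0.] q [ 0.15  0.31 -0.35  1.73  0.12  1.12  0.29]
[array([339.37904382,  -1.60359779]), array([315.68311161,  -1.56497327]), array([319.994806  ,   9.33831391])]
```

View pics/f.png

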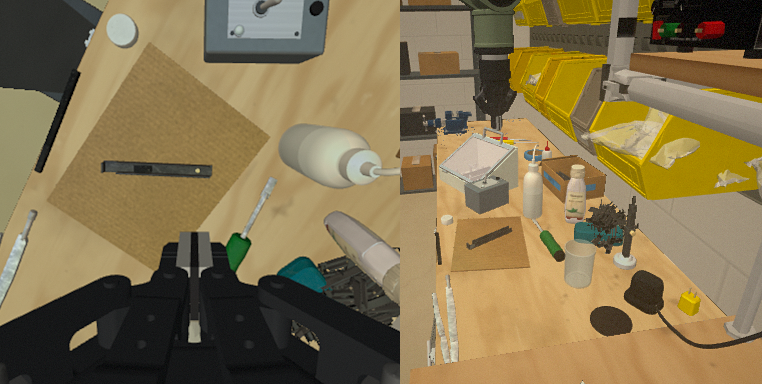

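The left view shows the blank flat on the card at (157,169) and the bat leaning to the "on" side at (272,5). The side view shows the flap shut, the bottle and beaker standing, and no blanks left on the bench.

```bash
python3 -c "
from workcell import ctrl
print(ctrl.close_job())"
```

```text
the job is handed in; nothing more can be done
None
```

The job is done and handed in: one dried blank is flat on the card, both rinsed blanks are on the rack, the flap is shut, the blower is back on, and the bottle and beaker are still standing.

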